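# Unpack the bur case from the sharpening service, then shut it and pin it

## Robot

A 6-joint arm with a two-finger parallel gripper is mounted at the origin on a cart in front of the work surface, level with it; the furniture and walls round the work are solid. World frame = base frame: x ahead of the robot, y to its left, z up, the work surface at z = 0. Lengths are in m, angles in rad, forces in N, time in s.
With the tool pointing down it reaches from about 0.325 to 0.775 m from the base axis. Payload 5.5 kg.
Tool frame: the origin (TCP) lies on the centre line of the jaws, within the pads' length; the fingertips stand arm.tip_extent ahead of it and the grasp point (between the pads) lies 2 mm behind it (arm.tip_extent is the distance from the TCP to the fingertips, in m); x points along the fingers, z is the direction in which the jaws open and shut, and the axes are right-handed (so a half turn about x gives the same grasp; the last joint's range is limited). The gripper opens to 88 mm and grips with 3 to 60 N. Pads are 20 mm wide; open, the fingers measure 115 mm over their backs; the gripper's body (75 mm by 178 mm) begins 61 mm behind the grasp point.
Start: joints at [-1.255, 0.091, 1.231, -0, 1.82, -0.057], TCP at [0.219, -0.559, 0.204] pointing down, gripper open.
Joint ranges: [-2.87, 2.87], [-0.86, 2.18], [0.17, 2.46], [-1.51, 4.65], [0.06, 2.69], [-2.65, 2.65]. Speed limits (rad/s): [2.57, 2.57, 3.01, 3.14, 3.14, 3.14].

## Interface

Orientations are given as a rotation vector (axis times angle).
In Python, from rig import arm gives the robot as it stands.
- The arm moves only by the tool apply_moves, never from a script. Its argument "deltas" is a list of rows, each an object of numbers: "tx", "ty", "tz": the shift along the tool's x, y, z in m; "roll": the turn about the tool's x in degrees. A call has 1 to 10 rows; each row shifts and turns the commanded pose from where the row before left it, along the tool's axes as they then stand; what a row does not reach is not made up. A row lasts 1/10 s, in which the tool goes at most 50 mm and 8.59 degrees, less where a joint would pass 70% of its speed; a pose out of reach is approached as far as the arm can. A call with a gripper value outside its range is refused whole. "grip" is the closure, from 0 (fully open) to 1 (shut), set as the call begins (left out, the last holds). The fingers move at their own pace and stop on an object; the grip force is fixed at half the most. Time passes only in rows, so rows that do not move let the fingers close. It gives the time, the measured TCP pose, the force and the opening at its end, in the units of the state.
- arm.get_obs(): the state, without advancing time (a new reading comes with each control period).
- arm.read_camera(name): name is "scene" or "top" or "wrist"; returns the picture (420x560x3 uint8, blue, green, red); there is no depth.
- arm.camera_params(name): a dict with "intrinsics" (3x3 intrinsics, pixels), "world_to_cam" (4x4, takes a point from world to camera coordinates); the wrist camera has in their place "T_tool_cam" (4x4, takes a point from camera to tool coordinates, whose origin is the TCP and whose axes are the tool frame's). Camera axes: x right, y up, looking along -z (the intrinsics and any distortion apply to the point x, -y, -z); pixel columns grow to the right and rows downward; lengths in m; the calibration is good to about 2 mm. A picture is of the moment at which its call begins: read the wrist's pose just before it. camera_params takes no time and is no camera call.
- arm.hand_in(): hands the job in, once; it reports no verdict.
The state is a dict: "t": time; "qpos": joint angles; "joint_vel": joint speeds; "joint_efforts": joint torques, N m; "eef_pos": TCP position; "orientation": TCP orientation; "ft_force": force on the tool from outside, world axes, zero at the start; "torque": the same for the moment, N m; "finger_gap": opening from 0.0 (shut) to 1.0 (fully open).
Only numpy, scipy, OpenCV 4.12 (cv2) and the standard library are available. Lean on these libraries where they do the work, as an engineer would, in place of code of your own. Each camera call takes 0.05 s, during which the arm holds its last target. There are 200 camera calls.

## Task

Unpack the grey case that came back from the sharpening service: rock its jammed orange packing wedge from side to side until it comes free, without lifting or dragging the case, and put the wedge in the instrument tray. Stand all the bur jars from the case upright in the same tray, then fold the inner flap (the one with two lugs) down flat, fold the outer flap down over it, and push the red-headed locking pin fully home through all three lugs. Leave the timer, the tape roll and the marker as they are.

Things in the scene. Friction and masses are not known exactly. Their poses are not given: they have to be found in the camera images.
- case: grey transport case, loose on rubber feet, 204 (x) x 164 (y) x 104 mm, 2.6 kg; origin centre of underside, x along its length. Open top, walls 5, floor 6 mm; four bays, jars at x = +-43, y = +-45 mm (some bays empty), ribs 18 mm high between; in the middle a pocket, rim 46 mm up, holds the wedge. A straight upward pull on the wedge lifts the case before the wedge gives
- wedge: orange packing wedge, 77 mm tall, 90 g, upright in the case's pocket, axes as the case's. Origin: centre of the blade's lower end, z up. Blade 24 (x) x 16 (y) mm, tapering down, jammed 22 mm deep between a plate and a rubber buffer that face along y; about 50 N hold it against a straight pull. Crosspiece 100 (x) x 44 (y) mm, z 45 to 51, overlaps the jar lids with 6 mm play: jars come out after it
- wedge_handle (a point): middle of the wedge's T-handle, 70 mm above its origin: round bar 14 mm thick, 44 mm long along y, 12 mm free below it; pinched across x it turns, and may creep down, between the fingers (regrip). Swung to and fro along the case's x by about 8 mm each way (under 20 N) with a slight lift, the wedge creeps up 1 to 2 mm a swing and is loose after about 22 mm of rise
- jar_1: bur jar with blue lid, 57 mm tall, 52 mm diameter, lid 58 mm diameter (its top 5 mm), 60 g; origin centre of underside, z up. Stands in a bay of the case; may be absent
- jar_2: bur jar with blue lid, 57 mm tall, 52 mm diameter, lid 58 mm diameter (its top 5 mm), 60 g; origin centre of underside, z up. Stands in a bay of the case; may be absent
- jar_3: bur jar with blue lid, 57 mm tall, 52 mm diameter, lid 58 mm diameter (its top 5 mm), 60 g; origin centre of underside, z up. Stands in a bay of the case; may be absent
- jar_4: bur jar with blue lid, 57 mm tall, 52 mm diameter, lid 58 mm diameter (its top 5 mm), 60 g; origin centre of underside, z up. Stands in a bay of the case; may be absent
- tray: open perforated metal instrument tray, 288 (x) x 151 (y) mm, floor 2 mm, walls 34 mm high; loose; origin centre of underside
- flap_inner (a joint): inner flap of the case, hinged at y = -82, z = 104 mm in the case's frame, along x; rad, 0 = shut flat, opens up and outward to 2.2; stiff hinge (0.06 N m), stays where it is left. 204 x 81 x 4 mm; two lugs 8 mm thick at case x = +-18 mm, 68 mm from the hinge, stand 34 mm high on its outer (when shut, upper) face
- flap_outer (a joint): outer flap, same size and hinge at y = +82, z = 104 mm in the case's frame; rad, 0 = shut, opens up and outward to 2.2, stays where left. Its free edge has a lip that lies on top of the inner flap, so it is shut second, and at case x = 0 a tongue with one lug, 40 mm over the hinge line, that comes between the inner flap's two
- pin_bore (a point): fixed on the case: with both flaps shut, the mouth of the 12 mm bore through the three lugs, on the lug face towards the case's -x end (x = -22, y = -14, z = 128 mm in the case's frame). The bore runs along the case's x for 44 mm; the pin may be pushed in from either end
- pin: loose locking pin lying on the worktop: red square head 30 mm long (x), 16 x 16 mm, origin under the middle of the head, axis 8 mm above the origin; steel shank 8 mm diameter along +x from x = 15 to 74 mm with a tapered tip; 60 g, balanced in the head. When home the head is against the first lug
- pin_tip (a point): tip of the pin's shank, on its axis, 74 mm from the middle of the head
- timer: white kitchen timer, 52 x 68 x 66 mm; bystander, origin centre of underside
- tape: roll of indicator tape, 96 mm diameter, 25 mm; bystander, origin centre of underside
- marker: black and white marker pen, 135 mm long; bystander, origin centre of underside

How it is judged:
By the outcome, as a careful person would: the job done as asked, in the order asked, and still so for the second after the job is handed in, with the robot touching nothing.
Of jar_1, jar_2, jar_3, jar_4 only 2 to 4 are there at a start; the rules pass over those that are not, and their reading is None.
At some moment in a run one of pin, tray may be knocked a few centimetres aside while the robot is not near it.
Once in a run the grip may slacken for a moment while it holds something.
It also fails if it takes over 210 s, if anything falls off the work surface, if the arm or the gripper's body presses on something with over 40 N, if the wrist force passes 120 N, or if a joint passes its speed limit or range.

## Working session

There is one attempt and no reset: what is moved stays moved. The work goes in short steps, Python scripts to look and compute and a tool call to move; the robot and the scene stay as the last step left them, time stands still between calls to the robot, and variables do not carry over. Pictures are saved under pics/ and viewed, about 12 in all and at most 16, crops included, and the job is handed in when it is done.

Besides the shell and the picture viewer there is one more tool, called after "Emit:" as name([rows], argument=value, ...), one row to a line, values as JSON. apply_moves: Moves the arm, as the interface text tells. Its arguments: {"type":"object","properties":{"deltas":{"type":"array"},"grip":{"type":"number"}},"required":["deltas"]}

```bash
ls; mkdir -p pics; cat > h.py <<'E'
import numpy as np, cv2
from rig import arm
from scipy.spatial.transform import Rotation as R
def tool():
    o=arm.get_obs(); return np.array(o['eef_pos']),R.from_rotvec(o['orientation']).as_matrix(),o
def cam(name):
    p=arm.camera_params(name); K=np.array(p['intrinsics'])
    if name=='wrist':
        t,Rm,_=tool(); T=np.eye(4);T[:3,:3]=Rm;T[:3,3]=t; T=T@np.array(p['T_tool_cam'])
    else: T=np.linalg.inv(np.array(p['world_to_cam']))
    return K,T
def ray(c,u,v):
    K,T=c; d=np.linalg.inv(K)@[u,v,1]; d=T[:3,:3]@[d[0],-d[1],-d[2]]
    return T[:3,3],d/np.linalg.norm(d)
def onz(c,u,v,z):
    o,d=ray(c,u,v); return o+d*(z-o[2])/d[2]
def proj(c,P):
    K,T=c; q=np.linalg.inv(T)@np.append(P,1); w=K@[q[0],-q[1],-q[2]]; return w[:2]/w[2]
def two(c1,p1,c2,p2):
    o1,d1=ray(c1,*p1);o2,d2=ray(c2,*p2)
    s=np.linalg.lstsq(np.c_[d1,-d2],o2-o1,rcond=None)[0]
    a=o1+s[0]*d1;b=o2+s[1]*d2
    return (a+b)/2,np.linalg.norm(a-b)
def snap(name,fn=None):
    c=cam(name); im=arm.read_camera(name)
    if fn: cv2.imwrite('pics/'+fn,im)
    return c,im
E
python3 - <<'E'
from h import *
for n in('scene','top'):
    c,im=snap(n,n+'0.png'); print(n,c[0].round(1).tolist(),c[1].round(3).tolist(), {k:v for k,v in arm.camera_params(n).items() if k not in('intrinsics','world_to_cam')})
print(arm.camera_params('wrist'),arm.tip_extent); t,Rm,o=tool();print(t,Rm.round(3),o)
E
```

```text
pics
scene [[415.9, 0.0, 285.3], [0.0, 415.9, 208.0], [0.0, 0.0, 1.0]] [[-0.563, 0.528, -0.637, -0.057], [-0.826, -0.339, 0.45, 0.717], [0.021, 0.779, 0.627, 0.742], [0.0, 0.0, 0.0, 1.0]] {}
top [[496.5, 0.0, 282.3], [0.0, 496.5, 204.7], [0.0, 0.0, 1.0]] [[0.029, 0.995, -0.096, 0.435], [-0.999, 0.027, -0.023, 0.235], [-0.02, 0.097, 0.995, 1.524], [0.0, 0.0, 0.0, 1.0]] {}
{'intrinsics': array([[300.02018662,   0.        , 281.26219356],
       [  0.        , 300.02018662, 214.0810908 ],
       [  0.        ,   0.        ,   1.        ]]), 'T_tool_cam': array([[ 2.04057725e-04,  2.66372221e-01, -9.63870219e-01,
        -1.80158245e-01],
       [-1.10819147e-03,  9.63869707e-01,  2.66371845e-01,
         7.33218844e-02],
       [ 9.99999365e-01,  1.01379752e-03,  4.91876482e-04,
         3.25389421e-04],
       [ 0.00000000e+00,  0.00000000e+00,  0.00000000e+00,
         1.00000000e+00]])} 0.017
[ 0.21844325 -0.55850864  0.20333114] [[-0.001  0.931  0.364]
 [ 0.002  0.364 -0.931]
 [-1.     0.    -0.002]] {'t': 0.1, 'qpos': array([-1.25467604e+00,  9.17664427e-02,  1.23176384e+00, -3.04817896e-05,
        1.81977719e+00, -5.67312562e-02]), 'joint_vel': array([-4.54716014e-04, -1.30256442e-03, -2.19809445e-03, -1.09206553e-04,
       -3.53266698e-04, -2.62266067e-05]), 'joint_efforts': array([ 4.92953521e-03, -4.47859097e+01, -4.07567918e+01,  7.03029195e-02,
        2.85456434e-02, -1.09367759e-04]), 'eef_pos': array([ 0.21844325, -0.55850864,  0.20333114]), 'orientation': array([ 0.93134633,  1.36424145, -0.92965938]), 'ft_force': array([ 0.1519011 ,  0.27789429, -0.64167682]), 'torque': array([-0.00053551, -0.025191  , -0.04836988]), 'finger_gap': 0.9982645188170622}
```

View pics/scene0.png

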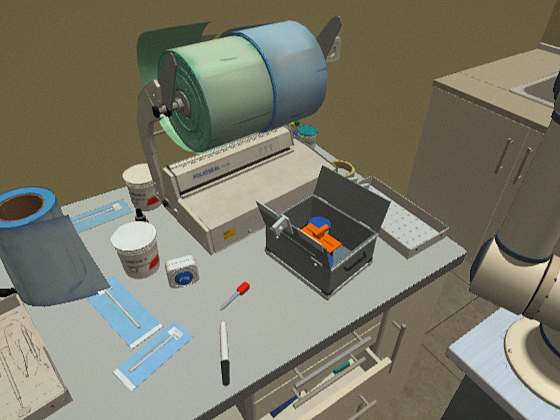

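View pics/top0.png

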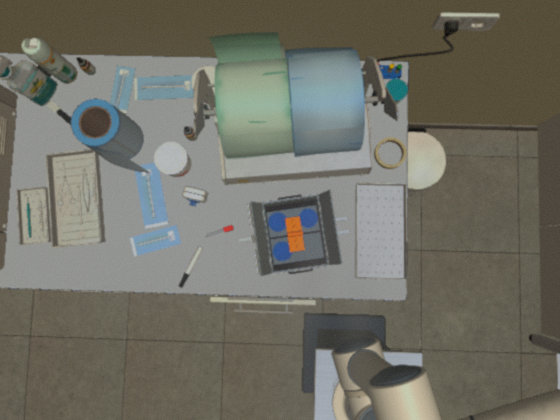

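```bash
python3 - <<'E'
from h import *
a=cv2.imread('pics/scene0.png')[155:305,215:455]; b=cv2.imread('pics/top0.png')[180:290,175:415]
a=cv2.resize(a,None,fx=3.3,fy=2,interpolation=3) if 0 else cv2.resize(a,(480,300),interpolation=3); b=cv2.resize(b,(655,300),interpolation=3)
cv2.imwrite('pics/crop1.png',np.vstack([np.pad(a,((0,0),(0,175),(0,0))),b]))
c=cam('top')
for n,p,z in [('origin',(282,204),0)]: print(onz(c,*p,z))
im=cv2.imread('pics/top0.png'); hsv=cv2.cvtColor(im,cv2.COLOR_BGR2HSV)
def blobs(m,mn=20):
    n,l,s,ce=cv2.connectedComponentsWithStats(m)
    return [(s[i].tolist(),ce[i].round(1)) for i in range(1,n) if s[i,4]>mn]
box=np.zeros(im.shape[:2],np.uint8); box[180:300,130:420]=255
print('orange',[(q,onz(c,*q[1],.0573)[:2].round(3)) for q in blobs(cv2.inRange(hsv,(5,150,100),(18,255,255))&box)])
print('blue',[(q,onz(c,*q[1],.063)[:2].round(3)) for q in blobs(cv2.inRange(hsv,(105,120,60),(125,255,255))&box)])
print('red',[(q,onz(c,*q[1],.012)[:2].round(3)) for q in blobs((cv2.inRange(hsv,(0,150,80),(4,255,255))|cv2.inRange(hsv,(172,150,80),(180,255,255)))&box,8)])
for p in [(356,184),(408,184),(404,278),(356,278)]: print('traycorner',onz(c,*p,.034)[:3].round(3))
E
```

```text
[0.58524344 0.27068569 0.        ]
orange [(([286, 217, 18, 35, 475], array([294.4, 233.7])), array([0.493, 0.23 ]))]
blue [(([300, 209, 18, 19, 250], array([308.2, 217.6])), array([0.541, 0.191])), (([268, 213, 18, 18, 253], array([276.7, 221.5])), array([0.527, 0.283])), (([273, 242, 18, 19, 257], array([281.2, 251.1])), array([0.44 , 0.268]))]
red [(([224, 226, 9, 5, 33], array([227.9, 228.1])), array([0.506, 0.433]))]
traycorner [0.649 0.048 0.034]
traycorner [ 0.653 -0.108  0.034]
traycorner [ 0.372 -0.097  0.034]
traycorner [0.368 0.044 0.034]
```

View pics/crop1.png

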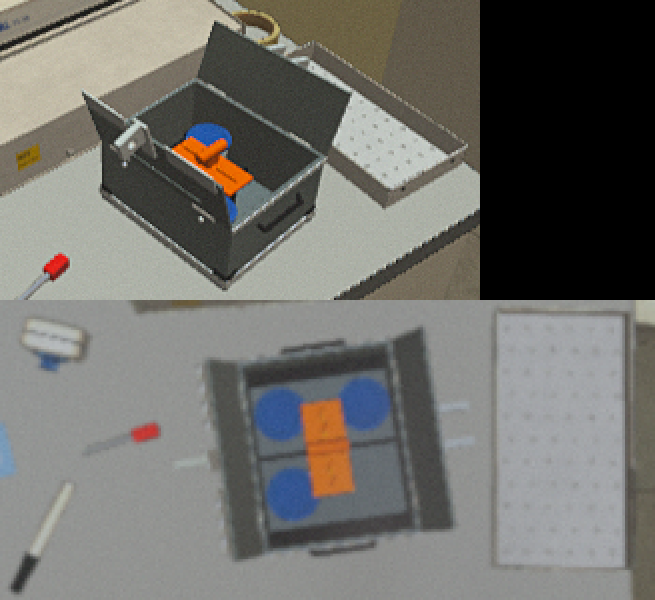

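Emit:
apply_moves([
  {"tx": -0.013, "roll": -7.8},
  {"tx": -0.013, "roll": -7.8},
  {"tx": -0.013, "roll": -7.8},
  {"tx": -0.013, "roll": -7.8},
  {"tx": -0.013, "roll": -7.8},
  {"tx": -0.013, "roll": -7.8},
  {"tx": -0.013, "roll": -7.8},
  {"tx": -0.013, "roll": -7.8},
  {"tx": -0.013, "roll": -7.8},
  {"tx": -0.013, "roll": -7.8},
])

```text
schema error: expected keys tx, ty, tz, roll
```

Emit:
apply_moves([
  {"ty": 0.0365, "tz": 0.02},
  {"ty": 0.0365, "tz": 0.02},
  {"ty": 0.0365, "tz": 0.02},
  {"ty": 0.0365, "tz": 0.02},
  {"ty": 0.0365, "tz": 0.02},
  {"ty": 0.0365, "tz": 0.02},
  {"ty": 0.0365, "tz": 0.02},
  {"ty": 0.0365, "tz": 0.02},
  {"ty": 0.0365, "tz": 0.02},
  {"ty": 0.0365, "tz": 0.02},
])

```text
schema error: expected keys tx, ty, tz, roll
```

Emit:
apply_moves([
  {"ty": 0.0365, "tz": 0.02},
  {"ty": 0.0365, "tz": 0.02},
  {"ty": 0.0365, "tz": 0.02},
  {"ty": 0.0365, "tz": 0.02},
  {"ty": 0.0365, "tz": 0.02},
  {"ty": 0.0365, "tz": 0.02},
  {"ty": 0.0365, "tz": 0.02},
  {"ty": 0.0365, "tz": 0.02},
  {"ty": 0.0365, "tz": 0.02},
  {},
])

```text
schema error: expected keys tx, ty, tz, roll
```

```bash
python3 - <<'E'
from h import *
t,Rm,o=tool();print(t.round(4),Rm.round(3),o['t'],o['ft_force'])
c,im=snap('wrist','w1.png'); np.save('w1c.npy',c[1])
hsv=cv2.cvtColor(im,cv2.COLOR_BGR2HSV)
def blobs(m,mn=200):
    n,l,s,ce=cv2.connectedComponentsWithStats(m)
    return [(s[i].tolist(),ce[i].round(1)) for i in range(1,n) if s[i,4]>mn]
print('orange',blobs(cv2.inRange(hsv,(5,150,60),(18,255,255))))
print('blue',[(q,onz(c,*q[1],.063)[:2].round(4)) for q in blobs(cv2.inRange(hsv,(105,120,60),(125,255,255)))])
E
```

```text
[ 0.2184 -0.5585  0.2033] [[-0.001  0.931  0.364]
 [ 0.002  0.364 -0.931]
 [-1.     0.    -0.002]] 0.1 [ 0.1519011   0.27789429 -0.64167682]
orange [([129, 245, 71, 62, 789], array([165.4, 281.5])), ([363, 244, 72, 63, 727], array([397.3, 280.7])), ([134, 342, 36, 45, 934], array([148.4, 358.9]))]
blue []
```

View pics/w1.png

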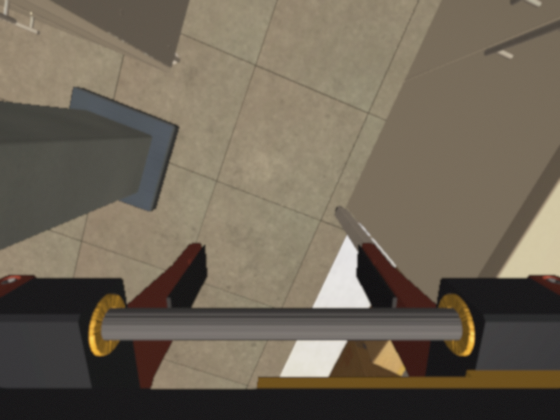

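Emit:
apply_moves([
  {"tx": -0.013, "ty": 0, "tz": 0, "roll": -7.8},
  {"tx": -0.013, "ty": 0, "tz": 0, "roll": -7.8},
  {"tx": -0.013, "ty": 0, "tz": 0, "roll": -7.8},
  {"tx": -0.013, "ty": 0, "tz": 0, "roll": -7.8},
  {"tx": -0.013, "ty": 0, "tz": 0, "roll": -7.8},
  {"tx": -0.013, "ty": 0, "tz": 0, "roll": -7.8},
  {"tx": -0.013, "ty": 0, "tz": 0, "roll": -7.8},
  {"tx": -0.013, "ty": 0, "tz": 0, "roll": -7.8},
  {"tx": -0.013, "ty": 0, "tz": 0, "roll": -7.8},
  {"tx": -0.013, "ty": 0, "tz": 0, "roll": -7.8},
])

```text
t: 1.15
eef_pos: [0.2185, -0.5588, 0.3344]
orientation: [-0.132, 1.567, 0.133]
ft_force: [-0.4, -0.7, -0.0]
finger_gap: 1.004
```

Emit:
apply_moves([
  {"tx": 0, "ty": 0.0365, "tz": 0.02, "roll": 0},
  {"tx": 0, "ty": 0.0365, "tz": 0.02, "roll": 0},
  {"tx": 0, "ty": 0.0365, "tz": 0.02, "roll": 0},
  {"tx": 0, "ty": 0.0365, "tz": 0.02, "roll": 0},
  {"tx": 0, "ty": 0.0365, "tz": 0.02, "roll": 0},
  {"tx": 0, "ty": 0.0365, "tz": 0.02, "roll": 0},
  {"tx": 0, "ty": 0.0365, "tz": 0.02, "roll": 0},
  {"tx": 0, "ty": 0.0365, "tz": 0.02, "roll": 0},
  {"tx": 0, "ty": 0.0365, "tz": 0.02, "roll": 0},
  {"tx": 0, "ty": 0.0365, "tz": 0.02, "roll": 0},
])

```text
t: 2.15
eef_pos: [0.3566, -0.1645, 0.3342]
orientation: [-0.128, 1.567, 0.128]
ft_force: [0.4, -0.0, -0.0]
finger_gap: 0.996
```

Emit:
apply_moves([
  {"tx": 0, "ty": 0.0365, "tz": 0.02, "roll": 0},
  {"tx": 0, "ty": 0.0365, "tz": 0.02, "roll": 0},
  {"tx": 0, "ty": 0.0365, "tz": 0.02, "roll": 0},
  {"tx": 0, "ty": 0.0365, "tz": 0.02, "roll": 0},
  {"tx": 0, "ty": 0.0365, "tz": 0.02, "roll": 0},
  {"tx": 0, "ty": 0.0365, "tz": 0.02, "roll": 0},
  {"tx": 0, "ty": 0.0365, "tz": 0.02, "roll": 0},
  {"tx": 0, "ty": 0.0365, "tz": 0.02, "roll": 0},
  {"tx": 0, "ty": 0.0365, "tz": 0.02, "roll": 0},
  {"tx": 0, "ty": 0, "tz": 0, "roll": 0},
])

```text
t: 3.15
eef_pos: [0.4812, 0.1911, 0.3318]
orientation: [-0.132, 1.571, 0.132]
ft_force: [-0.1, 0.1, -0.3]
finger_gap: 0.998
```

```bash
cat >> h.py <<'E'
def blobs(m,mn=200):
    n,l,s,ce=cv2.connectedComponentsWithStats(m)
    return [(s[i].tolist(),ce[i].round(1)) for i in range(1,n) if s[i,4]>mn]
E
python3 - <<'E'
from h import *
t,Rm,o=tool();print(t.round(4),Rm.round(3),o['t'],o['ft_force'])
c,im=snap('wrist','w2.png')
hsv=cv2.cvtColor(im,cv2.COLOR_BGR2HSV)
print('orange',blobs(cv2.inRange(hsv,(5,150,60),(18,255,255))))
print('blue',[(q,onz(c,*q[1],.063)[:2].round(4)) for q in blobs(cv2.inRange(hsv,(105,120,60),(125,255,255)))])
E
```

```text
[0.4812 0.1911 0.3318] [[-0.004 -0.167  0.986]
 [-0.     0.986  0.167]
 [-1.     0.001 -0.004]] 3.15 [-0.05076561  0.12556972 -0.30373637]
orange [([258, 140, 70, 35, 2091], array([292.9, 155.7])), ([393, 342, 36, 37, 780], array([413.2, 357.3]))]
blue [(([303, 103, 41, 40, 1223], array([323.2, 122.2])), array([0.5257, 0.2849])), (([242, 104, 40, 40, 1205], array([261.7, 123.1])), array([0.4391, 0.2691])), (([301, 170, 39, 35, 1035], array([319.8, 187.2])), array([0.5398, 0.1918]))]
```

View pics/w2.png

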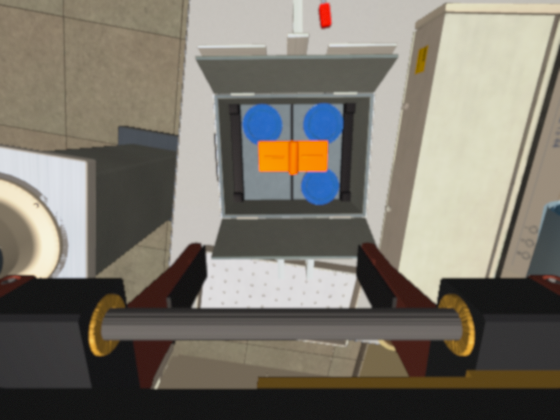

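```bash
python3 - <<'E'
from h import *
im=cv2.imread('pics/w2.png'); c=cam('wrist')
P=[onz(c,*p,.104)[:2] for p in [(218,97),(371,97),(366,216),(221,216)]]
P=np.array(P);print(P.round(4),P.mean(0)); 
for a,b in((0,1),(3,2),(3,0),(2,1)):
    d=P[b]-P[a];print(np.linalg.norm(d),np.degrees(np.arctan2(d[1],d[0])))
hsv=cv2.cvtColor(im,cv2.COLOR_BGR2HSV)
m=cv2.inRange(hsv,(5,150,60),(18,255,255)); m[200:]=0
ct=max(cv2.findContours(m,0,2)[0],key=cv2.contourArea); r=cv2.minAreaRect(ct); print(r)
B=np.array([onz(c,*p,.075)[:2] for p in cv2.boxPoints(r)]);print(B.round(4),B.mean(0).round(4),np.linalg.norm(B-np.roll(B,1,0),axis=1))
# handle: columns with extra height
print([(x,np.flatnonzero(m[:,x])[[0,-1]].tolist()) for x in range(258,330,3)])
cv2.imwrite('pics/w2c.png',cv2.resize(im[0:270,180:400],(660,594+0),interpolation=2))
E
```

```text
[[0.3821 0.2887]
 [0.5746 0.3209]
 [0.606  0.1663]
 [0.4036 0.1323]] [0.49158304 0.22703984]
0.19513160782803537 9.480130945457988
0.2052974095914615 9.536563890753541
0.15795631055941686 97.8097560491289
0.15778502357327767 101.50002455788258
((292.5, 157.0), (34.0, 69.0), 90.0)
[[0.4381 0.2432]
 [0.5345 0.2594]
 [0.5444 0.2122]
 [0.4451 0.1955]] [0.4905 0.2276] [0.04822777 0.09775171 0.04822883 0.10071241]
[(258, [144, 155]), (261, [141, 171]), (264, [141, 171]), (267, [141, 171]), (270, [142, 171]), (273, [142, 171]), (276, [141, 171]), (279, [141, 171]), (282, [141, 171]), (285, [141, 171]), (288, [141, 171]), (291, [140, 174]), (294, [141, 174]), (297, [141, 172]), (300, [141, 170]), (303, [141, 170]), (306, [141, 171]), (309, [141, 170]), (312, [141, 170]), (315, [141, 170]), (318, [141, 170]), (321, [141, 170]), (324, [141, 170]), (327, [142, 158])]
```

View pics/w2c.png

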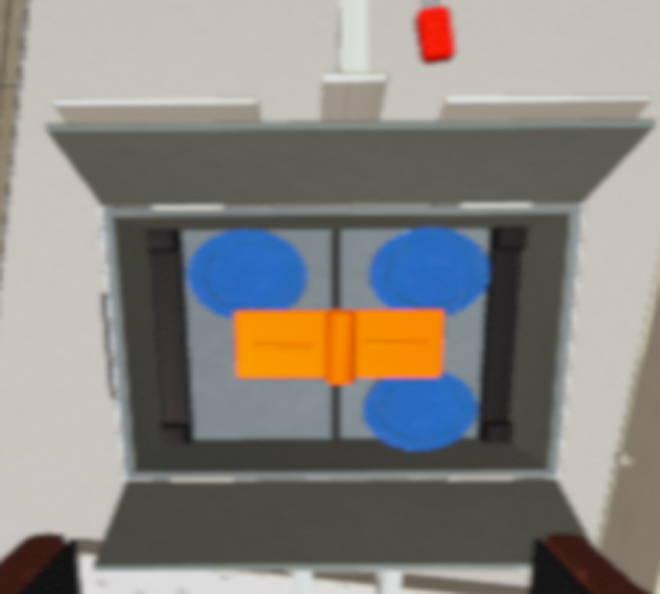

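Emit:
apply_moves([
  {"tx": 0, "ty": 0.0175, "tz": 0.0085, "roll": 0},
  {"tx": 0, "ty": 0.0175, "tz": 0.0085, "roll": 0},
  {"tx": 0.03, "ty": 0, "tz": 0, "roll": 0},
  {"tx": 0.03, "ty": 0, "tz": 0, "roll": 0},
  {"tx": 0.03, "ty": 0, "tz": 0, "roll": 0},
  {"tx": 0.03, "ty": 0, "tz": 0, "roll": 0},
  {"tx": 0.03, "ty": 0, "tz": 0, "roll": 0},
  {"tx": 0.02, "ty": 0, "tz": 0, "roll": 0},
  {"tx": 0.01, "ty": 0, "tz": 0, "roll": 0},
  {"tx": 0, "ty": 0, "tz": 0, "roll": 0},
])

```text
t: 4.2
eef_pos: [0.4912, 0.2235, 0.1532]
orientation: [-0.128, 1.569, 0.127]
ft_force: [0.3, 0.5, 0.4]
finger_gap: 1.001
```

```bash
python3 - <<'E'
from h import *
t,Rm,o=tool();print(t.round(4),Rm.round(3),o['ft_force'].round(2))
c,im=snap('wrist','w3.png')
hsv=cv2.cvtColor(im,cv2.COLOR_BGR2HSV)
m=cv2.inRange(hsv,(5,150,60),(18,255,255));m[330:]=0
bl=max(blobs(m),key=lambda b:b[0][4]); print(bl)
ys=[(x,np.flatnonzero(m[:,x])[[0,-1]].tolist()) for x in range(bl[0][0]+2,bl[0][0]+bl[0][2],6)];print(ys)
print(onz(c,bl[0][0]+bl[0][2]/2,bl[0][1]+bl[0][3]/2,.075), [proj(c,[.491,.2285,.094]).round(1)])
E
```

```text
[0.4912 0.2235 0.1532] [[-0.002 -0.162  0.987]
 [-0.001  0.987  0.162]
 [-1.    -0.001 -0.002]] [0.33 0.45 0.38]
([225, 180, 113, 62, 1310], array([284.6, 205.1]))
[(227, [184, 224]), (233, [183, 184]), (239, [183, 229]), (245, [183, 229]), (251, [183, 229]), (257, [181, 229]), (263, [181, 229]), (269, [181, 229]), (275, [181, 238]), (281, [181, 240]), (287, [180, 239]), (293, [180, 229]), (299, [180, 229]), (305, [180, 228]), (311, [182, 228]), (317, [182, 228]), (323, [182, 228]), (329, [182, 228]), (335, [182, 227])]
[0.49106073 0.22755383 0.075     ] [array([281.6, 215.8])]
```

View pics/w3.png

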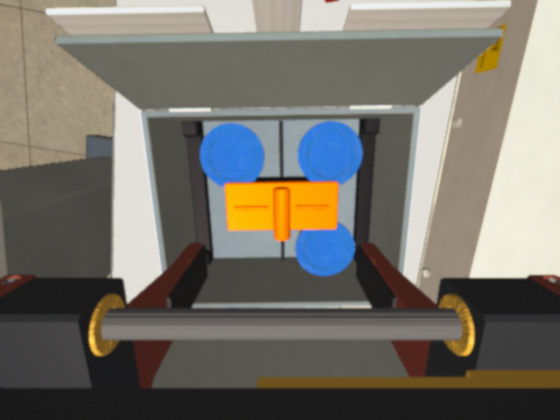

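Emit:
apply_moves([
  {"tx": 0.019, "ty": 0.003, "tz": 0, "roll": 0},
  {"tx": 0.019, "ty": 0.003, "tz": 0, "roll": 0},
  {"tx": 0.019, "ty": 0, "tz": 0, "roll": 0},
  {"tx": 0, "ty": 0, "tz": 0, "roll": 0},
])

```text
t: 4.65
eef_pos: [0.4902, 0.2301, 0.0963]
orientation: [-0.129, 1.569, 0.128]
ft_force: [-0.3, -0.1, -0.0]
finger_gap: 0.999
```

Emit:
apply_moves([
  {"tx": 0, "ty": 0, "tz": 0, "roll": 0},
  {"tx": 0, "ty": 0, "tz": 0, "roll": 0},
  {"tx": 0, "ty": 0, "tz": 0, "roll": 0},
  {"tx": 0, "ty": 0, "tz": 0, "roll": 0},
  {"tx": 0, "ty": 0, "tz": 0, "roll": 0},
  {"tx": 0, "ty": 0, "tz": 0, "roll": 0},
  {"tx": 0, "ty": 0, "tz": 0, "roll": 0},
  {"tx": 0, "ty": 0, "tz": 0, "roll": 0},
], grip=1.0)

```text
t: 5.45
eef_pos: [0.4907, 0.2305, 0.0973]
orientation: [-0.128, 1.567, 0.128]
ft_force: [-0.1, -0.7, -0.5]
finger_gap: 0.31
```

Emit:
apply_moves([
  {"tx": 0, "ty": 0, "tz": 0, "roll": 0},
  {"tx": 0, "ty": 0, "tz": 0, "roll": 0},
  {"tx": 0, "ty": 0, "tz": 0, "roll": 0},
  {"tx": 0, "ty": 0, "tz": 0, "roll": 0},
])

```text
t: 5.85
eef_pos: [0.4908, 0.2305, 0.0973]
orientation: [-0.128, 1.567, 0.128]
ft_force: [0.8, 0.4, 0.4]
finger_gap: 0.002
```

Emit:
apply_moves([
  {"tx": -0.001, "ty": 0, "tz": 0.003, "roll": 0},
  {"tx": 0, "ty": 0, "tz": 0.003, "roll": 0},
  {"tx": 0, "ty": 0, "tz": 0.002, "roll": 0},
  {"tx": 0, "ty": 0, "tz": 0, "roll": 0},
])

```text
t: 6.25
eef_pos: [0.499, 0.2318, 0.0982]
orientation: [-0.128, 1.567, 0.128]
ft_force: [-0.0, -0.1, -0.2]
finger_gap: 0.004
```

Emit:
apply_moves([
  {"tx": 0, "ty": 0, "tz": -0.004, "roll": 0},
  {"tx": 0, "ty": 0, "tz": -0.004, "roll": 0},
  {"tx": -0.001, "ty": 0, "tz": -0.004, "roll": 0},
  {"tx": 0, "ty": 0, "tz": -0.004, "roll": 0},
  {"tx": 0, "ty": 0, "tz": 0, "roll": 0},
])

```text
t: 6.75
eef_pos: [0.4825, 0.2292, 0.0996]
orientation: [-0.128, 1.567, 0.129]
ft_force: [-0.0, -0.3, -0.6]
finger_gap: 0.007
```

Emit:
apply_moves([
  {"tx": 0, "ty": 0, "tz": 0.004, "roll": 0},
  {"tx": 0, "ty": 0, "tz": 0.004, "roll": 0},
  {"tx": -0.001, "ty": 0, "tz": 0.004, "roll": 0},
  {"tx": 0, "ty": 0, "tz": 0.004, "roll": 0},
  {"tx": 0, "ty": 0, "tz": 0, "roll": 0},
])

```text
t: 7.25
eef_pos: [0.4992, 0.2318, 0.1002]
orientation: [-0.128, 1.567, 0.128]
ft_force: [0.9, -0.9, 0.7]
finger_gap: 0.004
```

```bash
python3 - <<'E'
from h import *
c,im=snap('wrist'); c2,s=snap('scene')
a=im[100:400,130:430]; b=cv2.resize(s[160:310,230:400],(340,300),interpolation=2)
cv2.imwrite('pics/v4.png',np.hstack([a,b]))
E
```

```text
(no output)
```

View pics/v4.png

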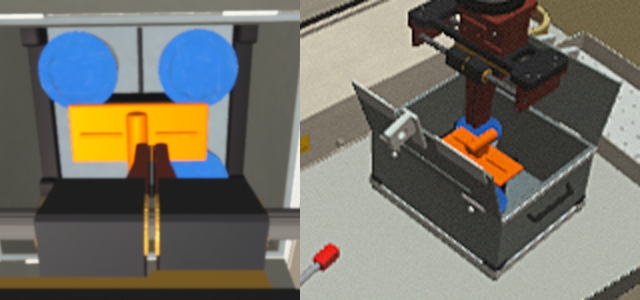

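```bash
python3 - <<'E'
from h import *
c=cam('scene');w=cam('wrist');t,Rm,o=tool()
for x in(-.03,-.015,0,.017):
  for y in(-.01,0,.01):
    P=t+Rm@[x,y,0]; a=proj(c,P);b=proj(w,P)
    print(x,y,'scenecrop',((a-[230,160])*2+[300,0]).round(0),'wristcrop',(b-[130,100]).round(0))
for z in(.08,.094,.101): 
  for dy in (-.022,.022): 
    P=np.array([.4905-.162*dy,.2305+.987*dy,z]);print('handle',z,dy,((proj(c,P)-[230,160])*2+[300,0]).round(0),(proj(w,P)-[130,100]).round(0))
E
```

```text
-0.03 -0.01 scenecrop [483. 108.] wristcrop [151. 185.]
-0.03 0 scenecrop [477. 112.] wristcrop [151. 169.]
-0.03 0.01 scenecrop [471. 116.] wristcrop [150. 152.]
-0.015 -0.01 scenecrop [482. 118.] wristcrop [151. 173.]
-0.015 0 scenecrop [476. 122.] wristcrop [151. 158.]
-0.015 0.01 scenecrop [470. 126.] wristcrop [151. 142.]
0 -0.01 scenecrop [481. 128.] wristcrop [151. 163.]
0 0 scenecrop [475. 132.] wristcrop [151. 148.]
0 0.01 scenecrop [469. 136.] wristcrop [151. 134.]
0.017 -0.01 scenecrop [480. 139.] wristcrop [151. 152.]
0.017 0 scenecrop [474. 143.] wristcrop [151. 139.]
0.017 0.01 scenecrop [468. 146.] wristcrop [151. 126.]
handle 0.08 -0.022 [491. 140.] [139. 166.]
handle 0.08 0.022 [466. 157.] [138. 107.]
handle 0.094 -0.022 [492. 131.] [138. 175.]
handle 0.094 0.022 [467. 148.] [138. 113.]
handle 0.101 -0.022 [493. 126.] [138. 180.]
handle 0.101 0.022 [467. 143.] [137. 116.]
```

```bash
python3 - <<'E'
from h import *
a=cv2.imread('pics/v4.png')
cv2.imwrite('pics/v4b.png',np.hstack([cv2.resize(a[90:190,70:220],(390,260),interpolation=2),cv2.resize(a[80:200,430:540],(400,436),interpolation=2)[:260]]))
E
```

```text
(no output)
```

View pics/v4b.png

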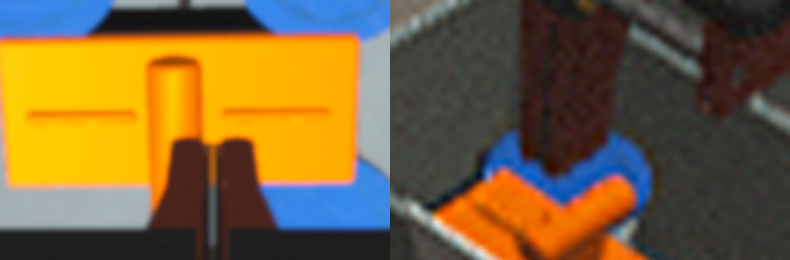

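Emit:
apply_moves([
  {"tx": 0, "ty": 0, "tz": -0.008, "roll": 0},
  {"tx": 0, "ty": 0, "tz": 0, "roll": 0},
  {"tx": 0, "ty": 0, "tz": 0, "roll": 0},
  {"tx": 0, "ty": 0, "tz": 0, "roll": 0},
  {"tx": 0, "ty": 0, "tz": 0, "roll": 0},
  {"tx": 0, "ty": 0, "tz": 0, "roll": 0},
  {"tx": 0, "ty": 0, "tz": 0, "roll": 0},
  {"tx": 0.005, "ty": 0, "tz": 0, "roll": 0},
  {"tx": 0, "ty": 0, "tz": 0, "roll": 0},
], grip=0.4)

```text
t: 8.25
eef_pos: [0.4904, 0.2303, 0.0944]
orientation: [-0.129, 1.568, 0.128]
ft_force: [-0.8, 0.1, 0.5]
finger_gap: 0.601
```

Emit:
apply_moves([
  {"tx": 0.004, "ty": 0, "tz": 0, "roll": 0},
  {"tx": 0.002, "ty": 0, "tz": 0, "roll": 0},
  {"tx": 0, "ty": 0, "tz": 0, "roll": 0},
])

```text
t: 8.55
eef_pos: [0.4905, 0.2304, 0.0887]
orientation: [-0.129, 1.568, 0.128]
ft_force: [-0.3, -0.1, -0.3]
finger_gap: 0.604
```

Emit:
apply_moves([
  {"tx": 0.004, "ty": 0, "tz": 0, "roll": 0},
  {"tx": 0.004, "ty": 0, "tz": 0, "roll": 0},
  {"tx": 0.004, "ty": 0, "tz": 0, "roll": 0},
  {"tx": 0, "ty": 0, "tz": 0, "roll": 0},
])

```text
t: 8.95
eef_pos: [0.4904, 0.2303, 0.0764]
orientation: [-0.129, 1.568, 0.128]
ft_force: [-0.3, 0.1, 0.6]
finger_gap: 0.603
```

```bash
python3 - <<'E'
from h import *
c,im=snap('wrist'); c2,s=snap('scene')
b=cv2.resize(s[180:270,290:370],(400,450),interpolation=2); a=cv2.resize(im[150:330,180:380],(500,450),interpolation=2)
cv2.imwrite('pics/v5.png',np.hstack([a[:,:400],b]))
E
```

```text
(no output)
```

View pics/v5.png

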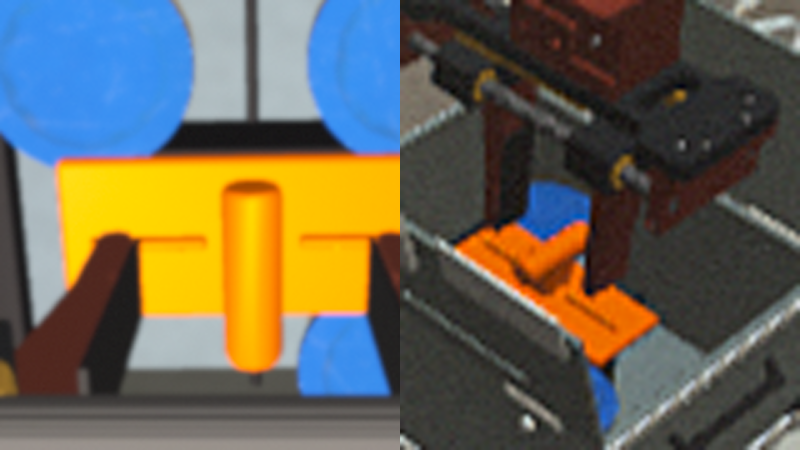

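Emit:
apply_moves([
  {"tx": 0.004, "ty": 0.001, "tz": 0, "roll": 0},
  {"tx": 0.004, "ty": 0, "tz": 0, "roll": 0},
  {"tx": 0.004, "ty": 0, "tz": 0, "roll": 0},
  {"tx": 0, "ty": 0, "tz": 0, "roll": 0},
])

```text
t: 9.45
eef_pos: [0.4902, 0.2313, 0.0643]
orientation: [-0.129, 1.568, 0.128]
ft_force: [-0.2, 0.3, 0.2]
finger_gap: 0.604
```

Emit:
apply_moves([
  {"tx": 0, "ty": 0, "tz": 0, "roll": 0},
  {"tx": 0, "ty": 0, "tz": 0, "roll": 0},
  {"tx": 0, "ty": 0, "tz": 0, "roll": 0},
  {"tx": 0, "ty": 0, "tz": 0, "roll": 0},
  {"tx": 0, "ty": 0, "tz": 0, "roll": 0},
  {"tx": 0, "ty": 0, "tz": 0, "roll": 0},
  {"tx": 0, "ty": 0, "tz": 0, "roll": 0},
  {"tx": 0, "ty": 0, "tz": 0, "roll": 0},
], grip=1.0)

```text
t: 10.25
eef_pos: [0.4902, 0.2314, 0.0655]
orientation: [-0.129, 1.568, 0.128]
ft_force: [-5.0, -0.9, 2.7]
finger_gap: 0.148
```

Emit:
apply_moves([
  {"tx": -0.001, "ty": 0, "tz": 0.003, "roll": 0},
  {"tx": 0, "ty": 0, "tz": 0.003, "roll": 0},
  {"tx": 0, "ty": 0, "tz": 0.002, "roll": 0},
])

```text
t: 10.55
eef_pos: [0.4954, 0.2324, 0.0656]
orientation: [-0.13, 1.575, 0.128]
ft_force: [-14.3, -2.7, 5.4]
finger_gap: 0.147
```

Emit:
apply_moves([
  {"tx": 0, "ty": 0, "tz": -0.004, "roll": 0},
  {"tx": 0, "ty": 0, "tz": -0.004, "roll": 0},
  {"tx": -0.001, "ty": 0, "tz": -0.004, "roll": 0},
  {"tx": 0, "ty": 0, "tz": -0.004, "roll": 0},
])

```text
t: 10.95
eef_pos: [0.4862, 0.2307, 0.0675]
orientation: [-0.127, 1.558, 0.129]
ft_force: [11.6, 3.0, -4.5]
finger_gap: 0.153
```

Emit:
apply_moves([
  {"tx": 0, "ty": 0, "tz": 0.004, "roll": 0},
  {"tx": 0, "ty": 0, "tz": 0.004, "roll": 0},
  {"tx": -0.001, "ty": 0, "tz": 0.004, "roll": 0},
  {"tx": 0, "ty": 0, "tz": 0.004, "roll": 0},
])

```text
t: 11.35
eef_pos: [0.4954, 0.2324, 0.068]
orientation: [-0.13, 1.575, 0.128]
ft_force: [-13.1, -2.2, 7.1]
finger_gap: 0.149
```

Emit:
apply_moves([
  {"tx": 0, "ty": 0, "tz": 0.004, "roll": 0},
  {"tx": 0, "ty": 0, "tz": 0, "roll": 0},
])

```text
t: 11.55
eef_pos: [0.4996, 0.2332, 0.068]
orientation: [-0.129, 1.575, 0.128]
ft_force: [-11.4, -2.7, 6.2]
finger_gap: 0.15
```

Emit:
apply_moves([
  {"tx": 0, "ty": 0, "tz": -0.006, "roll": 0},
  {"tx": 0, "ty": 0, "tz": -0.006, "roll": 0},
  {"tx": -0.001, "ty": 0, "tz": -0.006, "roll": 0},
  {"tx": 0, "ty": 0, "tz": -0.006, "roll": 0},
  {"tx": 0, "ty": 0, "tz": 0, "roll": 0},
])

```text
t: 12.05
eef_pos: [0.4818, 0.2301, 0.0709]
orientation: [-0.127, 1.558, 0.129]
ft_force: [8.7, 1.6, -0.5]
finger_gap: 0.148
```

Emit:
apply_moves([
  {"tx": 0, "ty": 0, "tz": 0.006, "roll": 0},
  {"tx": 0, "ty": 0, "tz": 0.006, "roll": 0},
  {"tx": -0.001, "ty": 0, "tz": 0.006, "roll": 0},
  {"tx": 0, "ty": 0, "tz": 0.006, "roll": 0},
  {"tx": 0, "ty": 0, "tz": 0, "roll": 0},
])

```text
t: 12.55
eef_pos: [0.5005, 0.2334, 0.0709]
orientation: [-0.129, 1.572, 0.129]
ft_force: [-10.2, -1.6, 8.8]
finger_gap: 0.152
```

Emit:
apply_moves([
  {"tx": 0, "ty": 0, "tz": -0.006, "roll": 0},
  {"tx": -0.001, "ty": 0, "tz": -0.006, "roll": 0},
  {"tx": -0.001, "ty": 0, "tz": -0.006, "roll": 0},
  {"tx": 0, "ty": 0, "tz": -0.005, "roll": 0},
  {"tx": 0, "ty": 0, "tz": 0, "roll": 0},
])

```text
t: 13.05
eef_pos: [0.4827, 0.2303, 0.0738]
orientation: [-0.127, 1.558, 0.129]
ft_force: [8.7, 1.9, 0.7]
finger_gap: 0.153
```

Emit:
apply_moves([
  {"tx": 0, "ty": 0, "tz": 0.006, "roll": 0},
  {"tx": -0.001, "ty": 0, "tz": 0.006, "roll": 0},
  {"tx": -0.001, "ty": 0, "tz": 0.006, "roll": 0},
  {"tx": 0, "ty": 0, "tz": 0.005, "roll": 0},
  {"tx": 0, "ty": 0, "tz": 0, "roll": 0},
])

```text
t: 13.55
eef_pos: [0.5, 0.2334, 0.0741]
orientation: [-0.129, 1.574, 0.129]
ft_force: [-9.9, 0.3, 6.8]
finger_gap: 0.152
```

```bash
cat > wz.py <<'E'
from h import *
c,im=snap('wrist'); hsv=cv2.cvtColor(im,cv2.COLOR_BGR2HSV)
m=cv2.inRange(hsv,(5,150,60),(18,255,255));m[330:]=0
ws=[]
for r in range(100,300):
    xs=np.flatnonzero(m[r,180:400])
    if len(xs)>40: ws.append((r,xs[0]+180,xs[-1]+180))
r,a,b=ws[3]; print('top edge row',ws[0][0],'r,l,r',r,a,b)
# width 100mm at row r -> depth -> point
d=c[0][0,0]*.1/(b-a+1); v=np.linalg.inv(c[0])@[(a+b)/2,r,1]*d
print('crosspiece pt', (c[1]@[v[0],-v[1],-v[2],1])[:3].round(4))
E
python3 wz.py
```

```text
top edge row 215 r,l,r 218 223 353
crosspiece pt [0.5038 0.2429 0.0344]
```

```bash
cat > wz.py <<'E'
from h import *
def wedge_z():
    c,im=snap('wrist'); hsv=cv2.cvtColor(im,cv2.COLOR_BGR2HSV)
    m=cv2.inRange(hsv,(5,150,60),(18,255,255));m[330:]=0
    r=next(r for r in range(100,300) if (m[r,180:400]>0).sum()>50)
    xs=np.flatnonzero(m[r+3,180:400])+180
    o,d=ray(c,(xs[0]+xs[-1])/2,r); n=np.array([-.164,.9865,0]); s=(.022-n@(o-[.491,.229,0]))/(n@d)
    print('row',r,xs[[0,-1]],'z of crosspiece top',(o+s*d).round(4),'left/right rows',[int(np.flatnonzero(m[:330,x])[0]) for x in (xs[0]+8,xs[-1]-8)])
if __name__=='__main__': wedge_z()
E
python3 wz.py; python3 - <<'E'
from h import *
im=cv2.imread('pics/w3.png')
E
```

```text
row 215 [223 353] z of crosspiece top [0.5017 0.2531 0.0629] left/right rows [216, 214]
```

Emit:
apply_moves([
  {"tx": 0, "ty": 0, "tz": -0.006, "roll": 0},
  {"tx": -0.001, "ty": 0, "tz": -0.006, "roll": 0},
  {"tx": -0.001, "ty": 0, "tz": -0.006, "roll": 0},
  {"tx": 0, "ty": 0, "tz": -0.005, "roll": 0},
  {"tx": 0, "ty": 0, "tz": 0, "roll": 0},
])

```text
t: 14.15
eef_pos: [0.4821, 0.2302, 0.0772]
orientation: [-0.127, 1.56, 0.129]
ft_force: [6.7, 2.8, -0.4]
finger_gap: 0.153
```

Emit:
apply_moves([
  {"tx": 0, "ty": 0, "tz": 0.006, "roll": 0},
  {"tx": -0.001, "ty": 0, "tz": 0.006, "roll": 0},
  {"tx": -0.001, "ty": 0, "tz": 0.006, "roll": 0},
  {"tx": 0, "ty": 0, "tz": 0.005, "roll": 0},
  {"tx": 0, "ty": 0, "tz": 0, "roll": 0},
])

```text
t: 14.65
eef_pos: [0.5, 0.2334, 0.0778]
orientation: [-0.129, 1.574, 0.129]
ft_force: [-8.8, -0.6, 5.1]
finger_gap: 0.148
```

```bash
python3 wz.py
```

```text
row 214 [223 352] z of crosspiece top [0.5013 0.253  0.0641] left/right rows [215, 213]
```

Emit:
apply_moves([
  {"tx": 0, "ty": 0, "tz": -0.006, "roll": 0},
  {"tx": -0.001, "ty": 0, "tz": -0.006, "roll": 0},
  {"tx": 0, "ty": 0, "tz": -0.006, "roll": 0},
  {"tx": 0, "ty": 0, "tz": -0.005, "roll": 0},
  {"tx": 0, "ty": 0, "tz": 0, "roll": 0},
  {"tx": 0, "ty": 0, "tz": 0.006, "roll": 0},
  {"tx": -0.001, "ty": 0, "tz": 0.006, "roll": 0},
  {"tx": 0, "ty": 0, "tz": 0.006, "roll": 0},
  {"tx": 0, "ty": 0, "tz": 0.005, "roll": 0},
  {"tx": 0, "ty": 0, "tz": 0, "roll": 0},
])

```text
t: 15.7
eef_pos: [0.5013, 0.2336, 0.0808]
orientation: [-0.128, 1.57, 0.129]
ft_force: [-6.6, 0.3, 6.6]
finger_gap: 0.131
```

Emit:
apply_moves([
  {"tx": 0, "ty": 0, "tz": -0.006, "roll": 0},
  {"tx": -0.001, "ty": 0, "tz": -0.006, "roll": 0},
  {"tx": 0, "ty": 0, "tz": -0.006, "roll": 0},
  {"tx": 0, "ty": 0, "tz": -0.005, "roll": 0},
  {"tx": 0, "ty": 0, "tz": 0, "roll": 0},
  {"tx": 0, "ty": 0, "tz": 0.006, "roll": 0},
  {"tx": -0.001, "ty": 0, "tz": 0.006, "roll": 0},
  {"tx": 0, "ty": 0, "tz": 0.006, "roll": 0},
  {"tx": 0, "ty": 0, "tz": 0.005, "roll": 0},
  {"tx": 0, "ty": 0, "tz": 0, "roll": 0},
])

```text
t: 16.7
eef_pos: [0.5023, 0.2336, 0.0838]
orientation: [-0.128, 1.567, 0.129]
ft_force: [-4.4, 0.4, 9.1]
finger_gap: 0.009
```

```bash
python3 wz.py; python3 - <<'E'
from h import *
c,im=snap('wrist'); c2,s=snap('scene')
b=cv2.resize(s[180:270,290:370],(400,450),interpolation=2); a=cv2.resize(im[150:330,180:380],(500,450),interpolation=2)
cv2.imwrite('pics/v6.png',np.hstack([a[:,:400],b]))
E
```

```text
row 211 [219 345] z of crosspiece top [0.5001 0.2528 0.0627] left/right rows [212, 210]
```

View pics/v6.png

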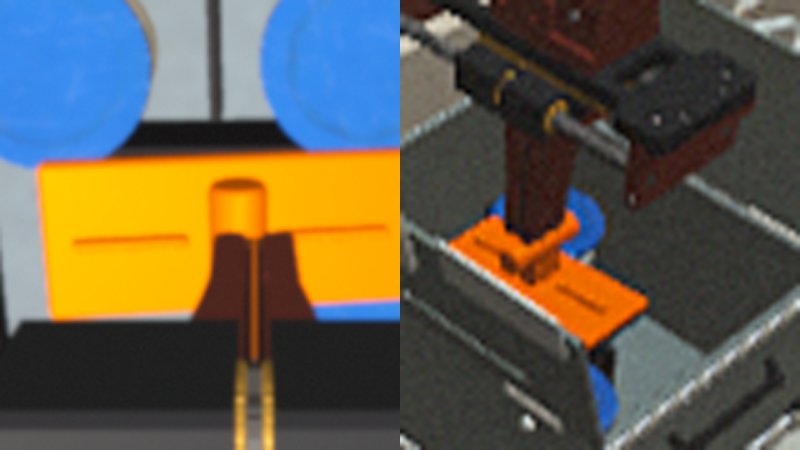

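Emit:
apply_moves([
  {"tx": -0.004, "ty": 0, "tz": -0.006, "roll": 0},
  {"tx": 0, "ty": 0, "tz": -0.006, "roll": 0},
  {"tx": 0, "ty": 0, "tz": 0, "roll": 0},
  {"tx": 0, "ty": 0, "tz": 0, "roll": 0},
  {"tx": 0, "ty": 0, "tz": 0, "roll": 0},
  {"tx": 0, "ty": 0, "tz": 0, "roll": 0},
  {"tx": 0.008, "ty": 0, "tz": 0, "roll": 0},
  {"tx": 0.008, "ty": 0, "tz": 0, "roll": 0},
  {"tx": 0.006, "ty": 0, "tz": 0, "roll": 0},
  {"tx": 0, "ty": 0, "tz": 0, "roll": 0},
], grip=0.5)

```text
t: 17.85
eef_pos: [0.4898, 0.2311, 0.0625]
orientation: [-0.129, 1.57, 0.128]
ft_force: [0.6, 0.1, -0.3]
finger_gap: 0.502
```

Emit:
apply_moves([
  {"tx": 0.002, "ty": 0, "tz": 0, "roll": 0},
  {"tx": 0, "ty": 0, "tz": 0, "roll": 0},
])

```text
t: 18.05
eef_pos: [0.4906, 0.2315, 0.0622]
orientation: [-0.128, 1.567, 0.128]
ft_force: [-0.0, -0.2, 0.6]
finger_gap: 0.501
```

Emit:
apply_moves([
  {"tx": 0.003, "ty": 0, "tz": 0, "roll": 0},
  {"tx": 0, "ty": 0, "tz": 0, "roll": 0},
])

```text
t: 18.25
eef_pos: [0.4909, 0.2317, 0.0615]
orientation: [-0.128, 1.565, 0.129]
ft_force: [-2.9, -0.7, 8.0]
finger_gap: 0.498
```

Emit:
apply_moves([
  {"tx": 0.003, "ty": 0, "tz": 0, "roll": 0},
  {"tx": 0, "ty": 0, "tz": 0, "roll": 0},
])

```text
t: 18.45
eef_pos: [0.4909, 0.2317, 0.0612]
orientation: [-0.128, 1.564, 0.129]
ft_force: [-9.1, -4.1, 20.4]
finger_gap: 0.505
```

Emit:
apply_moves([
  {"tx": -0.004, "ty": 0, "tz": 0, "roll": 0},
  {"tx": -0.003, "ty": 0, "tz": 0, "roll": 0},
  {"tx": 0, "ty": 0, "tz": 0, "roll": 0},
])

```text
t: 18.75
eef_pos: [0.4909, 0.2316, 0.0637]
orientation: [-0.128, 1.566, 0.128]
ft_force: [0.5, 1.0, 0.3]
finger_gap: 0.497
```

```bash
python3 wz.py; python3 - <<'E'
from h import *
t,Rm,_=tool();print(t)
p=arm.camera_params('wrist');K=np.array(p['intrinsics']);Tc=np.array(p['T_tool_cam'])
def row(tz,ty,z):
    T=np.eye(4);T[:3,:3]=Rm;T[:3,3]=[t[0],ty,tz]; return proj((K,T@Tc),[.4874,.2507,z])[1].round(1)
print('v5',row(.0764,.2303,.075),'w3',row(.1532,.2235,.075),[ (r,row(t[2],t[1],.075+r)) for r in (0,.003,.006,.01)])
E
```

```text
row 219 [234 371] z of crosspiece top [0.5014 0.253  0.063 ] left/right rows [221, 218]
[0.49067012 0.23151111 0.06316269]
v5 216.9 w3 185.1 [(0, np.float64(225.0)), (0.003, np.float64(226.6)), (0.006, np.float64(228.2)), (0.01, np.float64(230.5))]
```

Emit:
apply_moves([
  {"tx": 0, "ty": 0, "tz": 0, "roll": 0},
  {"tx": 0, "ty": 0, "tz": 0, "roll": 0},
  {"tx": 0, "ty": 0, "tz": 0, "roll": 0},
  {"tx": 0, "ty": 0, "tz": 0, "roll": 0},
  {"tx": 0, "ty": 0, "tz": 0, "roll": 0},
  {"tx": 0, "ty": 0, "tz": 0, "roll": 0},
], grip=1.0)

```text
t: 19.4
eef_pos: [0.4928, 0.2318, 0.064]
orientation: [-0.127, 1.562, 0.129]
ft_force: [7.5, 1.3, -1.0]
finger_gap: 0.148
```

Emit:
apply_moves([
  {"tx": -0.004, "ty": 0, "tz": 0, "roll": 0},
  {"tx": 0, "ty": 0, "tz": 0, "roll": 0},
])

```text
t: 19.6
eef_pos: [0.491, 0.2313, 0.0646]
orientation: [-0.129, 1.567, 0.128]
ft_force: [7.3, 2.0, -11.2]
finger_gap: 0.15
```

Emit:
apply_moves([
  {"tx": 0, "ty": 0, "tz": 0.006, "roll": 0},
  {"tx": 0, "ty": 0, "tz": 0.006, "roll": 0},
])

```text
t: 19.8
eef_pos: [0.4986, 0.2328, 0.0651]
orientation: [-0.13, 1.578, 0.128]
ft_force: [-10.5, -1.3, -1.7]
finger_gap: 0.151
```

Emit:
apply_moves([
  {"tx": 0, "ty": 0, "tz": -0.006, "roll": 0},
  {"tx": 0, "ty": 0, "tz": -0.006, "roll": 0},
])

```text
t: 20.0
eef_pos: [0.4927, 0.2317, 0.0667]
orientation: [-0.128, 1.562, 0.128]
ft_force: [10.7, 1.7, -5.0]
finger_gap: 0.153
```

Emit:
apply_moves([
  {"tx": 0, "ty": 0, "tz": -0.006, "roll": 0},
  {"tx": 0, "ty": 0, "tz": -0.006, "roll": 0},
])

```text
t: 20.2
eef_pos: [0.4817, 0.2298, 0.0683]
orientation: [-0.127, 1.559, 0.128]
ft_force: [9.6, 0.8, -2.3]
finger_gap: 0.152
```

Emit:
apply_moves([
  {"tx": 0, "ty": 0, "tz": 0.006, "roll": 0},
  {"tx": 0, "ty": 0, "tz": 0.006, "roll": 0},
])

```text
t: 20.4
eef_pos: [0.4887, 0.2314, 0.0688]
orientation: [-0.129, 1.571, 0.129]
ft_force: [-11.4, -2.7, 9.3]
finger_gap: 0.152
```

```bash
cat > rise.py <<'E'
from h import *
def rise():
    t,Rm,_=tool(); c,im=snap('wrist'); hsv=cv2.cvtColor(im,cv2.COLOR_BGR2HSV)
    m=cv2.inRange(hsv,(5,150,60),(18,255,255));m[330:]=0
    rows=[np.flatnonzero(m[:330,x])[0] for x in range(240,335) if m[:330,x].any() and not 262<x<302]
    ob=np.median(rows)
    Z=np.linspace(-.005,.06,66); pr=np.array([proj(c,[.4874,.2507,.075+z])[1] for z in Z])
    print('tool z',t[2].round(4),'row',ob,'rise mm',1000*Z[np.abs(pr-4.2-ob).argmin()], 'rows', rows[0],rows[-1])
    # handle end at +y: top row of orange in centre columns brighter? blue jar reference
    b=[q for q in blobs(cv2.inRange(hsv,(105,120,60),(125,255,255)),400)]
    print([q[0] for q in b])
    return im
if __name__=='__main__': rise()
E
python3 rise.py
```

```text
tool z 0.0688 row 218.0 rise mm -1.0 rows 219 220
[[306, 131, 93, 88, 6624], [166, 134, 92, 87, 6437]]
```

```bash
cat > rise.py <<'E'
from h import *
def rise():
    t,Rm,_=tool(); c,im=snap('wrist'); hsv=cv2.cvtColor(im,cv2.COLOR_BGR2HSV)
    m=cv2.inRange(hsv,(5,150,60),(18,255,255));m[330:]=0
    r0=next(r for r in range(100,300) if (m[r,180:400]>0).sum()>60)
    W=[]
    for r in range(r0+4,r0+16):
        xs=np.flatnonzero(m[r,150:420]); W.append((xs[-1]-xs[0]+1))
    rm=r0+10; w=np.median(W); d=300.02*.1/w
    v=np.linalg.inv(c[0])@[282,rm,1]*d; P=c[1]@[v[0],-v[1],-v[2],1]
    print('tool z',t[2].round(4),'row',r0,'W',W,'top z %.4f y %.4f'%(P[2],P[1]))
    return im
if __name__=='__main__': rise()
E
python3 rise.py
```

```text
tool z 0.0689 row 218 W [np.int64(165), np.int64(165), np.int64(1), np.int64(1), np.int64(1), np.int64(1), np.int64(165), np.int64(165), np.int64(165), np.int64(165), np.int64(165), np.int64(97)] top z 0.0760 y 0.2475
```

```bash
sed -i 's/    r0=next.*/    n,l,s,_=cv2.connectedComponentsWithStats(m); k=1+s[1:,4].argmax(); m=(l==k).astype(np.uint8); r0=int(s[k,1])+1/; s/m\[r,150:420\]/m[r]/' rise.py; python3 rise.py
```

```text
tool z 0.0689 row 219 W [np.int64(165), np.int64(1), np.int64(1), np.int64(1), np.int64(1), np.int64(1), np.int64(1), np.int64(91), np.int64(94), np.int64(96), np.int64(97), np.int64(97)] top z -0.3709 y 0.1009
```

Emit:
apply_moves([
  {"tx": -0.003, "ty": 0, "tz": 0.006, "roll": 0},
  {"tx": 0, "ty": 0, "tz": 0.004, "roll": 0},
  {"tx": 0, "ty": 0, "tz": 0, "roll": 0},
  {"tx": 0, "ty": 0, "tz": -0.006, "roll": 0},
  {"tx": 0, "ty": 0, "tz": -0.006, "roll": 0},
  {"tx": 0, "ty": 0, "tz": -0.006, "roll": 0},
  {"tx": 0, "ty": 0, "tz": -0.006, "roll": 0},
  {"tx": 0, "ty": 0, "tz": 0, "roll": 0},
  {"tx": 0, "ty": 0, "tz": 0.006, "roll": 0},
  {"tx": 0, "ty": 0, "tz": 0.006, "roll": 0},
])

```text
t: 21.55
eef_pos: [0.4872, 0.2311, 0.0721]
orientation: [-0.129, 1.57, 0.129]
ft_force: [-10.1, -2.1, 8.8]
finger_gap: 0.148
```

```bash
python3 rise.py
```

```text
tool z 0.0721 row 218 W [np.int64(2), np.int64(1), np.int64(1), np.int64(1), np.int64(1), np.int64(1), np.int64(1), np.int64(93), np.int64(96), np.int64(97), np.int64(98), np.int64(98)] top z -18.7790 y -5.8376
```

```bash
sed -i 's/m\[330:\]=0/m[262:]=0;m[:,:180]=0;m[:,400:]=0/' rise.py; python3 rise.py
```

```text
tool z 0.072 row 230 W [np.int64(25), np.int64(26), np.int64(26), np.int64(26), np.int64(26), np.int64(25), np.int64(25), np.int64(25), np.int64(47), np.int64(53), np.int64(55), np.int64(56)] top z -0.8335 y -0.0950
```

```bash
sed -i 's/(18,255,255)/(23,255,255)/' rise.py wz.py; python3 rise.py
```

```text
tool z 0.072 row 218 W [np.int64(164), np.int64(164), np.int64(164), np.int64(164), np.int64(163), np.int64(163), np.int64(163), np.int64(162), np.int64(162), np.int64(162), np.int64(162), np.int64(162)] top z 0.0771 y 0.2465
```

Emit:
apply_moves([
  {"tx": -0.001, "ty": 0, "tz": 0.006, "roll": 0},
  {"tx": 0, "ty": 0, "tz": 0.006, "roll": 0},
  {"tx": 0, "ty": 0, "tz": 0, "roll": 0},
  {"tx": -0.001, "ty": 0, "tz": -0.006, "roll": 0},
  {"tx": 0, "ty": 0, "tz": -0.006, "roll": 0},
  {"tx": 0, "ty": 0, "tz": -0.006, "roll": 0},
  {"tx": 0, "ty": 0, "tz": -0.006, "roll": 0},
  {"tx": 0, "ty": 0, "tz": 0, "roll": 0},
  {"tx": 0, "ty": 0, "tz": 0.006, "roll": 0},
  {"tx": 0, "ty": 0, "tz": 0.006, "roll": 0},
])

```text
t: 22.7
eef_pos: [0.4869, 0.231, 0.0739]
orientation: [-0.129, 1.571, 0.129]
ft_force: [-11.5, -2.9, 11.2]
finger_gap: 0.152
```

```bash
python3 rise.py
```

```text
tool z 0.0739 row 217 W [np.int64(162), np.int64(162), np.int64(162), np.int64(161), np.int64(161), np.int64(161), np.int64(161), np.int64(161), np.int64(160), np.int64(160), np.int64(160), np.int64(160)] top z 0.0766 y 0.2463
```

Emit:
apply_moves([
  {"tx": -0.001, "ty": 0, "tz": 0.006, "roll": 0},
  {"tx": 0, "ty": 0, "tz": 0.006, "roll": 0},
  {"tx": 0, "ty": 0, "tz": 0, "roll": 0},
  {"tx": -0.001, "ty": 0, "tz": -0.006, "roll": 0},
  {"tx": 0, "ty": 0, "tz": -0.006, "roll": 0},
  {"tx": 0, "ty": 0, "tz": -0.006, "roll": 0},
  {"tx": 0, "ty": 0, "tz": -0.006, "roll": 0},
  {"tx": 0, "ty": 0, "tz": 0, "roll": 0},
  {"tx": 0, "ty": 0, "tz": 0.006, "roll": 0},
  {"tx": 0, "ty": 0, "tz": 0.006, "roll": 0},
])

```text
t: 23.75
eef_pos: [0.4867, 0.231, 0.0756]
orientation: [-0.129, 1.571, 0.129]
ft_force: [-11.4, -2.7, 10.4]
finger_gap: 0.148
```

```bash
python3 rise.py
```

```text
tool z 0.0756 row 216 W [np.int64(159), np.int64(159), np.int64(160), np.int64(159), np.int64(159), np.int64(159), np.int64(159), np.int64(159), np.int64(159), np.int64(159), np.int64(158), np.int64(158)] top z 0.0759 y 0.2461
```

Emit:
apply_moves([
  {"tx": 0, "ty": 0, "tz": 0, "roll": 0},
  {"tx": 0, "ty": 0, "tz": 0, "roll": 0},
  {"tx": 0, "ty": 0, "tz": 0, "roll": 0},
  {"tx": 0, "ty": 0, "tz": 0, "roll": 0},
  {"tx": -0.012, "ty": 0, "tz": 0, "roll": 0},
  {"tx": -0.02, "ty": 0, "tz": 0, "roll": 0},
  {"tx": -0.02, "ty": 0, "tz": 0, "roll": 0},
  {"tx": 0, "ty": 0, "tz": 0, "roll": -8},
  {"tx": 0, "ty": 0, "tz": 0, "roll": -8},
  {"tx": 0, "ty": 0, "tz": 0, "roll": -8},
], grip=0.0)

```text
t: 24.8
eef_pos: [0.489, 0.2313, 0.1277]
orientation: [-0.46, 1.52, 0.461]
ft_force: [0.3, -0.2, -0.2]
finger_gap: 0.993
```

Emit:
apply_moves([
  {"tx": 0, "ty": 0, "tz": 0, "roll": -8},
  {"tx": 0, "ty": 0, "tz": 0, "roll": -8},
  {"tx": 0, "ty": 0, "tz": 0, "roll": -8},
  {"tx": 0, "ty": 0, "tz": 0, "roll": -8},
  {"tx": 0, "ty": 0, "tz": 0, "roll": -8},
  {"tx": 0, "ty": 0, "tz": 0, "roll": -8},
  {"tx": 0, "ty": 0, "tz": 0, "roll": -8},
  {"tx": 0, "ty": 0, "tz": 0, "roll": -8},
  {"tx": 0, "ty": 0, "tz": 0, "roll": -2},
  {"tx": 0, "ty": 0, "tz": 0, "roll": 0},
])

```text
t: 25.8
eef_pos: [0.4889, 0.2312, 0.1273]
orientation: [-1.329, 1.127, 1.328]
ft_force: [0.4, 0.7, -0.3]
finger_gap: 1.002
```

```bash
python3 - <<'E'
from h import *
t,Rm,o=tool();print(t.round(4),Rm.round(3).tolist(),o['ft_force'].round(1),o['qpos'].round(2))
c,im=snap('wrist','w7.png')
E
```

```text
[0.4889 0.2312 0.1273] [[0.001, -0.987, -0.163], [0.0, -0.163, 0.987], [-1.0, -0.001, 0.0]] [ 0.4  0.7 -0.3] [ 0.38 -0.07  1.53 -0.    1.68 -1.36]
```

View pics/w7.png

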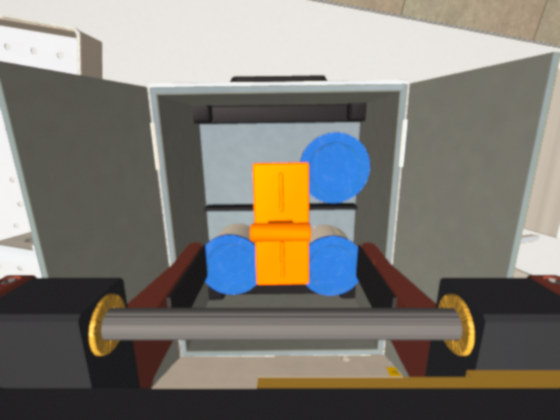

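Emit:
apply_moves([
  {"tx": 0.02, "ty": 0, "tz": 0, "roll": 0},
  {"tx": 0.02, "ty": 0, "tz": 0, "roll": 0},
  {"tx": 0.015, "ty": 0, "tz": 0, "roll": 0},
  {"tx": 0.006, "ty": 0, "tz": 0, "roll": 0},
  {"tx": 0, "ty": 0, "tz": 0, "roll": 0},
  {"tx": 0, "ty": 0, "tz": 0, "roll": 0},
])

```text
t: 26.45
eef_pos: [0.489, 0.2313, 0.0662]
orientation: [-1.329, 1.127, 1.328]
ft_force: [0.2, -0.1, 0.7]
finger_gap: 0.997
```

Emit:
apply_moves([
  {"tx": 0, "ty": 0, "tz": 0, "roll": 0},
  {"tx": 0, "ty": 0, "tz": 0, "roll": 0},
  {"tx": 0, "ty": 0, "tz": 0, "roll": 0},
  {"tx": 0, "ty": 0, "tz": 0, "roll": 0},
  {"tx": 0, "ty": 0, "tz": 0, "roll": 0},
  {"tx": 0, "ty": 0, "tz": 0, "roll": 0},
  {"tx": 0, "ty": 0, "tz": 0, "roll": 0},
  {"tx": 0, "ty": 0, "tz": 0, "roll": 0},
], grip=1.0)

```text
t: 27.25
eef_pos: [0.4888, 0.2307, 0.0654]
orientation: [-1.329, 1.128, 1.328]
ft_force: [-0.5, -3.6, 2.1]
finger_gap: 0.493
```

Emit:
apply_moves([
  {"tx": -0.002, "ty": -0.006, "tz": 0, "roll": 0},
  {"tx": 0, "ty": -0.006, "tz": 0, "roll": 0},
  {"tx": 0, "ty": 0, "tz": 0, "roll": 0},
])

```text
t: 27.55
eef_pos: [0.4986, 0.2324, 0.066]
orientation: [-1.327, 1.133, 1.333]
ft_force: [-5.6, -3.6, 1.4]
finger_gap: 0.496
```

Emit:
apply_moves([
  {"tx": -0.001, "ty": 0.006, "tz": 0, "roll": 0},
  {"tx": 0, "ty": 0.006, "tz": 0, "roll": 0},
  {"tx": 0, "ty": 0.006, "tz": 0, "roll": 0},
  {"tx": 0, "ty": 0.006, "tz": 0, "roll": 0},
  {"tx": 0, "ty": 0, "tz": 0, "roll": 0},
])

```text
t: 28.05
eef_pos: [0.4779, 0.2288, 0.0681]
orientation: [-1.33, 1.126, 1.325]
ft_force: [4.6, -2.5, -5.2]
finger_gap: 0.501
```

Emit:
apply_moves([
  {"tx": -0.001, "ty": -0.006, "tz": 0, "roll": 0},
  {"tx": 0, "ty": -0.006, "tz": 0, "roll": 0},
  {"tx": 0, "ty": -0.006, "tz": 0, "roll": 0},
  {"tx": 0, "ty": -0.006, "tz": 0, "roll": 0},
  {"tx": 0, "ty": 0, "tz": 0, "roll": 0},
])

```text
t: 28.55
eef_pos: [0.4995, 0.2329, 0.0691]
orientation: [-1.327, 1.131, 1.331]
ft_force: [-4.4, -3.4, 1.1]
finger_gap: 0.497
```

Emit:
apply_moves([
  {"tx": -0.001, "ty": 0.006, "tz": 0, "roll": 0},
  {"tx": 0, "ty": 0.006, "tz": 0, "roll": 0},
  {"tx": 0, "ty": 0.006, "tz": 0, "roll": 0},
  {"tx": 0, "ty": 0.006, "tz": 0, "roll": 0},
  {"tx": 0, "ty": 0, "tz": 0, "roll": 0},
])

```text
t: 29.05
eef_pos: [0.4778, 0.229, 0.0707]
orientation: [-1.33, 1.125, 1.325]
ft_force: [4.9, -2.7, -3.5]
finger_gap: 0.497
```

Emit:
apply_moves([
  {"tx": 0, "ty": -0.006, "tz": 0, "roll": 0},
  {"tx": 0, "ty": -0.006, "tz": 0, "roll": 0},
  {"tx": 0, "ty": 0, "tz": 0, "roll": 0},
])

```text
t: 29.35
eef_pos: [0.4883, 0.2311, 0.0711]
orientation: [-1.328, 1.129, 1.33]
ft_force: [-4.0, -3.5, 3.3]
finger_gap: 0.499
```

```bash
python3 - <<'E'
from h import *
c,im=snap('wrist'); c2,s=snap('scene')
b=cv2.resize(s[180:270,290:370],(400,450),interpolation=2); a=cv2.resize(im[110:290,180:380],(500,450),interpolation=2)
cv2.imwrite('pics/v8.png',np.hstack([a[:,:400],b]))
E
```

```text
(no output)
```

View pics/v8.png

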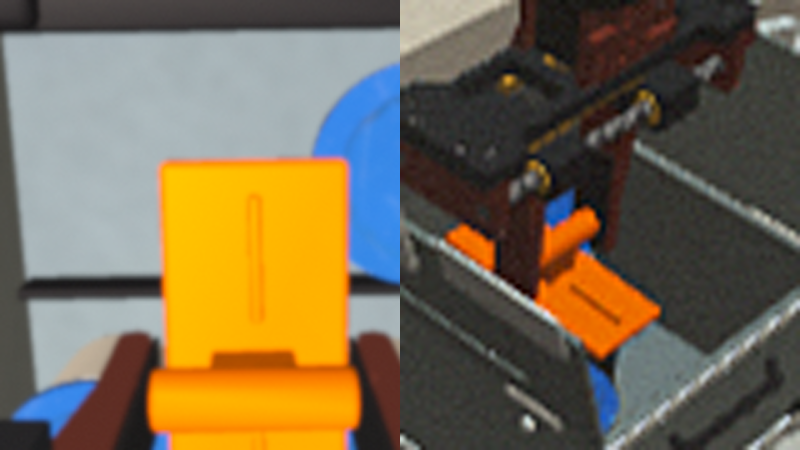

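```bash
cat > hw.py <<'E'
from h import *
t,Rm,o=tool(); c,im=snap('wrist'); hsv=cv2.cvtColor(im,cv2.COLOR_BGR2HSV)
m=cv2.inRange(hsv,(5,140,60),(25,255,255))
rows=[(r,np.flatnonzero(m[r,220:345])+220) for r in range(120,300)]
def span(x): return int(x[-1]-x[0]+1) if len(x) else 0
s={r:span(x) for r,x in rows}
top=next(r for r in s if s[r]>40); 
g=im[:,:,1].astype(int)
print('z',t[2].round(4),'far edge',top,'spans',[s[r] for r in range(top+5,top+75,10)],'handle',[(r,s[r]) for r in range(246,296,4)], 'f',o['ft_force'].round(1))
E
python3 hw.py
```

```text
z 0.0711 far edge 174 spans [75, 75, 75, 74, 75, 74, 73] handle [(246, 106), (250, 110), (254, 114), (258, 118), (262, 121), (266, 124), (270, 125), (274, 124), (278, 125), (282, 125), (286, 125), (290, 125), (294, 125)] f [-3.6 -3.3  3.9]
```

Emit:
apply_moves([
  {"tx": 0, "ty": -0.006, "tz": 0, "roll": 0},
  {"tx": -0.001, "ty": -0.006, "tz": 0, "roll": 0},
  {"tx": 0, "ty": 0.006, "tz": 0, "roll": 0},
  {"tx": 0, "ty": 0.006, "tz": 0, "roll": 0},
  {"tx": 0, "ty": 0.006, "tz": 0, "roll": 0},
  {"tx": -0.001, "ty": 0.006, "tz": 0, "roll": 0},
  {"tx": 0, "ty": -0.006, "tz": 0, "roll": 0},
  {"tx": 0, "ty": -0.006, "tz": 0, "roll": 0},
  {"tx": 0, "ty": 0, "tz": 0, "roll": 0},
  {"tx": 0, "ty": 0, "tz": 0, "roll": 0},
])

```text
t: 30.5
eef_pos: [0.4883, 0.2312, 0.0728]
orientation: [-1.328, 1.128, 1.329]
ft_force: [-4.1, -2.9, 3.3]
finger_gap: 0.492
```

Emit:
apply_moves([
  {"tx": 0, "ty": -0.006, "tz": 0, "roll": 0},
  {"tx": -0.001, "ty": -0.006, "tz": 0, "roll": 0},
  {"tx": 0, "ty": 0.006, "tz": 0, "roll": 0},
  {"tx": 0, "ty": 0.006, "tz": 0, "roll": 0},
  {"tx": 0, "ty": 0.006, "tz": 0, "roll": 0},
  {"tx": -0.001, "ty": 0.006, "tz": 0, "roll": 0},
  {"tx": 0, "ty": -0.006, "tz": 0, "roll": 0},
  {"tx": 0, "ty": -0.006, "tz": 0, "roll": 0},
  {"tx": 0, "ty": 0, "tz": 0, "roll": 0},
  {"tx": 0, "ty": 0, "tz": 0, "roll": 0},
])

```text
t: 31.5
eef_pos: [0.4885, 0.2313, 0.0746]
orientation: [-1.328, 1.128, 1.329]
ft_force: [-3.7, -2.5, 3.9]
finger_gap: 0.498
```

```bash
python3 hw.py
```

```text
z 0.0746 far edge 173 spans [75, 75, 75, 74, 75, 74, 73] handle [(246, 106), (250, 110), (254, 114), (258, 118), (262, 120), (266, 123), (270, 125), (274, 125), (278, 125), (282, 124), (286, 125), (290, 125), (294, 125)] f [-3.7 -2.5  3.9]
```

Emit:
apply_moves([
  {"tx": 0, "ty": -0.006, "tz": 0, "roll": 0},
  {"tx": -0.0015, "ty": -0.006, "tz": 0, "roll": 0},
  {"tx": 0, "ty": 0.006, "tz": 0, "roll": 0},
  {"tx": 0, "ty": 0.006, "tz": 0, "roll": 0},
  {"tx": 0, "ty": 0.006, "tz": 0, "roll": 0},
  {"tx": -0.0015, "ty": 0.006, "tz": 0, "roll": 0},
  {"tx": 0, "ty": -0.006, "tz": 0, "roll": 0},
  {"tx": 0, "ty": -0.006, "tz": 0, "roll": 0},
  {"tx": 0, "ty": 0, "tz": 0, "roll": 0},
])

```text
t: 32.45
eef_pos: [0.4889, 0.2314, 0.0775]
orientation: [-1.328, 1.128, 1.329]
ft_force: [-4.1, -2.3, 2.0]
finger_gap: 0.498
```

Emit:
apply_moves([
  {"tx": 0, "ty": -0.006, "tz": 0, "roll": 0},
  {"tx": -0.0015, "ty": -0.006, "tz": 0, "roll": 0},
  {"tx": 0, "ty": 0.006, "tz": 0, "roll": 0},
  {"tx": 0, "ty": 0.006, "tz": 0, "roll": 0},
  {"tx": 0, "ty": 0.006, "tz": 0, "roll": 0},
  {"tx": -0.0015, "ty": 0.006, "tz": 0, "roll": 0},
  {"tx": 0, "ty": -0.006, "tz": 0, "roll": 0},
  {"tx": 0, "ty": -0.006, "tz": 0, "roll": 0},
  {"tx": 0, "ty": 0, "tz": 0, "roll": 0},
])

```text
t: 33.35
eef_pos: [0.4887, 0.2314, 0.081]
orientation: [-1.328, 1.128, 1.329]
ft_force: [-3.5, -1.6, 3.4]
finger_gap: 0.499
```

Emit:
apply_moves([
  {"tx": 0, "ty": -0.006, "tz": 0, "roll": 0},
  {"tx": -0.0015, "ty": -0.006, "tz": 0, "roll": 0},
  {"tx": 0, "ty": 0.006, "tz": 0, "roll": 0},
  {"tx": 0, "ty": 0.006, "tz": 0, "roll": 0},
  {"tx": 0, "ty": 0.006, "tz": 0, "roll": 0},
  {"tx": -0.0015, "ty": 0.006, "tz": 0, "roll": 0},
  {"tx": 0, "ty": -0.006, "tz": 0, "roll": 0},
  {"tx": 0, "ty": -0.006, "tz": 0, "roll": 0},
  {"tx": 0, "ty": 0, "tz": 0, "roll": 0},
])

```text
t: 34.25
eef_pos: [0.4887, 0.2312, 0.0835]
orientation: [-1.328, 1.128, 1.329]
ft_force: [-3.0, -2.7, 1.3]
finger_gap: 0.5
```

```bash
python3 hw.py
```

```text
z 0.0835 far edge 176 spans [74, 73, 73, 73, 75, 72, 71] handle [(246, 106), (250, 111), (254, 113), (258, 115), (262, 119), (266, 124), (270, 125), (274, 125), (278, 125), (282, 125), (286, 125), (290, 125), (294, 125)] f [-3.  -2.7  1.3]
```

Emit:
apply_moves([
  {"tx": 0, "ty": 0, "tz": 0, "roll": 0},
  {"tx": 0, "ty": 0, "tz": 0, "roll": 0},
  {"tx": 0.005, "ty": 0, "tz": 0, "roll": 0},
  {"tx": 0.002, "ty": 0, "tz": 0, "roll": 0},
  {"tx": 0, "ty": 0, "tz": 0, "roll": 0},
], grip=0.35)

```text
t: 34.8
eef_pos: [0.4884, 0.2311, 0.0756]
orientation: [-1.328, 1.128, 1.329]
ft_force: [-0.5, -0.2, -0.0]
finger_gap: 0.651
```

Emit:
apply_moves([
  {"tx": 0, "ty": 0, "tz": 0, "roll": 0},
  {"tx": 0, "ty": 0, "tz": 0, "roll": 0},
  {"tx": 0, "ty": 0, "tz": 0, "roll": 0},
  {"tx": 0, "ty": 0, "tz": 0, "roll": 0},
], grip=1.0)

```text
t: 35.2
eef_pos: [0.4887, 0.2312, 0.0765]
orientation: [-1.329, 1.127, 1.328]
ft_force: [0.6, -0.5, -0.0]
finger_gap: 0.501
```

```bash
python3 hw.py
```

```text
z 0.0765 far edge 177 spans [77, 76, 76, 76, 78, 75, 75] handle [(246, 106), (250, 110), (254, 114), (258, 117), (262, 119), (266, 123), (270, 125), (274, 125), (278, 125), (282, 125), (286, 125), (290, 125), (294, 125)] f [ 0.6 -0.5 -0. ]
```

Emit:
apply_moves([
  {"tx": 0, "ty": -0.006, "tz": 0, "roll": 0},
  {"tx": -0.001, "ty": -0.006, "tz": 0, "roll": 0},
  {"tx": 0, "ty": 0.006, "tz": 0, "roll": 0},
  {"tx": 0, "ty": 0.006, "tz": 0, "roll": 0},
  {"tx": 0, "ty": 0.006, "tz": 0, "roll": 0},
  {"tx": -0.001, "ty": 0.006, "tz": 0, "roll": 0},
  {"tx": 0, "ty": -0.006, "tz": 0, "roll": 0},
  {"tx": 0, "ty": -0.006, "tz": 0, "roll": 0},
  {"tx": 0, "ty": 0, "tz": 0, "roll": 0},
])

```text
t: 36.15
eef_pos: [0.4894, 0.231, 0.0783]
orientation: [-1.329, 1.128, 1.328]
ft_force: [1.0, -0.4, 0.2]
finger_gap: 0.498
```

Emit:
apply_moves([
  {"tx": 0, "ty": -0.006, "tz": 0, "roll": 0},
  {"tx": -0.001, "ty": -0.006, "tz": 0, "roll": 0},
  {"tx": 0, "ty": 0.006, "tz": 0, "roll": 0},
  {"tx": 0, "ty": 0.006, "tz": 0, "roll": 0},
  {"tx": 0, "ty": 0.006, "tz": 0, "roll": 0},
  {"tx": -0.001, "ty": 0.006, "tz": 0, "roll": 0},
  {"tx": 0, "ty": -0.006, "tz": 0, "roll": 0},
  {"tx": 0, "ty": -0.006, "tz": 0, "roll": 0},
  {"tx": 0, "ty": 0, "tz": 0, "roll": 0},
])

```text
t: 37.05
eef_pos: [0.4895, 0.2312, 0.0804]
orientation: [-1.329, 1.127, 1.328]
ft_force: [0.4, -0.2, -0.5]
finger_gap: 0.501
```

Emit:
apply_moves([
  {"tx": 0, "ty": -0.006, "tz": 0, "roll": 0},
  {"tx": -0.001, "ty": -0.006, "tz": 0, "roll": 0},
  {"tx": 0, "ty": 0.006, "tz": 0, "roll": 0},
  {"tx": 0, "ty": 0.006, "tz": 0, "roll": 0},
  {"tx": 0, "ty": 0.006, "tz": 0, "roll": 0},
  {"tx": -0.001, "ty": 0.006, "tz": 0, "roll": 0},
  {"tx": 0, "ty": -0.006, "tz": 0, "roll": 0},
  {"tx": 0, "ty": -0.006, "tz": 0, "roll": 0},
  {"tx": 0, "ty": 0, "tz": 0, "roll": 0},
])

```text
t: 37.95
eef_pos: [0.4895, 0.2312, 0.0824]
orientation: [-1.329, 1.127, 1.328]
ft_force: [-0.6, 0.3, -1.3]
finger_gap: 0.496
```

```bash
python3 hw.py
```

```text
z 0.0824 far edge 174 spans [79, 79, 78, 77, 80, 76, 76] handle [(246, 105), (250, 110), (254, 114), (258, 115), (262, 119), (266, 124), (270, 125), (274, 125), (278, 125), (282, 125), (286, 125), (290, 124), (294, 125)] f [-0.6  0.3 -1.3]
```

Emit:
apply_moves([
  {"tx": -0.003, "ty": 0, "tz": 0, "roll": 0},
  {"tx": 0, "ty": 0, "tz": 0, "roll": 0},
  {"tx": 0, "ty": 0, "tz": 0, "roll": 0},
])

```text
t: 38.3
eef_pos: [0.4888, 0.2312, 0.0855]
orientation: [-1.329, 1.127, 1.328]
ft_force: [1.3, -0.5, -0.8]
finger_gap: 0.498
```

```bash
python3 hw.py
```

```text
z 0.0855 far edge 174 spans [79, 79, 78, 77, 80, 76, 76] handle [(246, 106), (250, 110), (254, 113), (258, 114), (262, 119), (266, 124), (270, 124), (274, 125), (278, 125), (282, 125), (286, 125), (290, 125), (294, 125)] f [ 1.3 -0.5 -0.8]
```

Emit:
apply_moves([
  {"tx": -0.01, "ty": 0, "tz": 0, "roll": 0},
  {"tx": -0.015, "ty": 0, "tz": 0, "roll": 0},
  {"tx": -0.02, "ty": 0, "tz": 0, "roll": 0},
  {"tx": -0.025, "ty": 0, "tz": 0, "roll": 0},
  {"tx": -0.025, "ty": 0, "tz": 0, "roll": 0},
  {"tx": -0.025, "ty": 0, "tz": 0, "roll": 0},
  {"tx": -0.025, "ty": 0, "tz": 0, "roll": 0},
  {"tx": -0.025, "ty": 0, "tz": 0, "roll": 0},
  {"tx": -0.025, "ty": 0, "tz": 0, "roll": 0},
  {"tx": 0, "ty": 0, "tz": 0, "roll": 0},
])

```text
t: 39.35
eef_pos: [0.4896, 0.2315, 0.2862]
orientation: [-1.33, 1.119, 1.323]
ft_force: [0.7, -0.2, -0.5]
finger_gap: 0.5
```

```bash
python3 hw.py; python3 - <<'E'
from h import *
c,im=snap('top','top2.png'); old=cv2.imread('pics/top0.png')
g=cv2.absdiff(im,old).max(2); 
print('tray region diff',[(x,int((g[180:285,x:x+6]>40).sum())) for x in range(340,420,6)])
hsv=cv2.cvtColor(im,cv2.COLOR_BGR2HSV); box=np.zeros(im.shape[:2],np.uint8); box[180:300,130:420]=255
print('blue',[(q,onz(c,*q[1],.063)[:2].round(4)) for q in blobs(cv2.inRange(hsv,(105,120,60),(125,255,255))&box,20)])
print('red',[(q,onz(c,*q[1],.012)[:2].round(3)) for q in blobs((cv2.inRange(hsv,(0,150,80),(4,255,255))|cv2.inRange(hsv,(172,150,80),(180,255,255)))&box,8)])
E
```

```text
z 0.2862 far edge 173 spans [82, 79, 77, 77, 76, 76, 79] handle [(246, 108), (250, 112), (254, 115), (258, 116), (262, 121), (266, 125), (270, 124), (274, 124), (278, 124), (282, 125), (286, 125), (290, 124), (294, 124)] f [ 0.7 -0.2 -0.5]
tray region diff [(340, 95), (346, 38), (352, 0), (358, 0), (364, 0), (370, 0), (376, 0), (382, 0), (388, 0), (394, 0), (400, 0), (406, 0), (412, 0), (418, 0)]
blue [(([285, 253, 6, 6, 23], array([287.4, 255.2])), array([0.4289, 0.249 ]))]
red [(([224, 226, 9, 5, 32], array([228. , 228.2])), array([0.505, 0.433]))]
```

Emit:
apply_moves([
  {"tx": 0, "ty": -0.0088, "tz": -0.039, "roll": 0},
  {"tx": 0, "ty": -0.0088, "tz": -0.039, "roll": 0},
  {"tx": 0, "ty": -0.0088, "tz": -0.039, "roll": 0},
  {"tx": 0, "ty": -0.0088, "tz": -0.039, "roll": 0},
  {"tx": 0, "ty": -0.0088, "tz": -0.039, "roll": 0},
  {"tx": 0, "ty": -0.0088, "tz": -0.039, "roll": 0},
  {"tx": 0, "ty": -0.0088, "tz": -0.039, "roll": 0},
  {"tx": 0, "ty": 0, "tz": 0, "roll": 0},
  {"tx": 0.02, "ty": 0, "tz": 0, "roll": 0},
  {"tx": 0.03, "ty": 0, "tz": 0, "roll": 0},
])

```text
t: 40.45
eef_pos: [0.5941, -0.028, 0.2304]
orientation: [-1.329, 1.126, 1.327]
ft_force: [0.3, 0.8, -0.6]
finger_gap: 0.5
```

Emit:
apply_moves([
  {"tx": 0.03, "ty": 0, "tz": 0, "roll": 0},
  {"tx": 0.03, "ty": 0, "tz": 0, "roll": 0},
  {"tx": 0.03, "ty": 0, "tz": 0, "roll": 0},
  {"tx": 0.03, "ty": 0, "tz": 0, "roll": 0},
  {"tx": 0.02, "ty": 0, "tz": 0, "roll": 0},
  {"tx": 0.01, "ty": 0, "tz": 0, "roll": 0},
  {"tx": 0.005, "ty": 0, "tz": 0, "roll": 0},
  {"tx": 0, "ty": 0, "tz": 0, "roll": 0},
])

```text
t: 41.25
eef_pos: [0.5935, -0.0279, 0.075]
orientation: [-1.328, 1.128, 1.329]
ft_force: [-0.3, 0.1, -1.1]
finger_gap: 0.497
```

Emit:
apply_moves([
  {"tx": 0.006, "ty": 0, "tz": 0, "roll": 0},
  {"tx": 0.004, "ty": 0, "tz": 0, "roll": 0},
  {"tx": 0, "ty": 0, "tz": 0, "roll": 0},
])

```text
t: 41.55
eef_pos: [0.5938, -0.0282, 0.0651]
orientation: [-1.328, 1.128, 1.329]
ft_force: [0.3, -1.2, -0.2]
finger_gap: 0.496
```

Emit:
apply_moves([
  {"tx": 0.006, "ty": 0, "tz": 0, "roll": 0},
  {"tx": 0.004, "ty": 0, "tz": 0, "roll": 0},
  {"tx": 0, "ty": 0, "tz": 0, "roll": 0},
])

```text
t: 41.85
eef_pos: [0.5933, -0.0282, 0.0543]
orientation: [-1.328, 1.128, 1.33]
ft_force: [0.7, -0.2, -1.1]
finger_gap: 0.494
```

Emit:
apply_moves([
  {"tx": 0.004, "ty": 0, "tz": 0, "roll": 0},
  {"tx": 0.002, "ty": 0, "tz": 0, "roll": 0},
  {"tx": 0, "ty": 0, "tz": 0, "roll": 0},
])

```text
t: 42.15
eef_pos: [0.5936, -0.0282, 0.0488]
orientation: [-1.328, 1.128, 1.329]
ft_force: [0.1, 0.3, -1.5]
finger_gap: 0.498
```

Emit:
apply_moves([
  {"tx": 0.003, "ty": 0, "tz": 0, "roll": 0},
  {"tx": 0, "ty": 0, "tz": 0, "roll": 0},
])

```text
t: 42.35
eef_pos: [0.5937, -0.0282, 0.0459]
orientation: [-1.328, 1.128, 1.329]
ft_force: [-0.7, 0.7, -1.2]
finger_gap: 0.497
```

Emit:
apply_moves([
  {"tx": 0.004, "ty": 0, "tz": 0, "roll": 0},
  {"tx": 0, "ty": 0, "tz": 0, "roll": 0},
])

```text
t: 42.55
eef_pos: [0.5935, -0.0281, 0.0416]
orientation: [-1.328, 1.128, 1.329]
ft_force: [-0.6, -0.6, -0.2]
finger_gap: 0.496
```

Emit:
apply_moves([
  {"tx": 0.004, "ty": 0, "tz": 0, "roll": 0},
  {"tx": 0, "ty": 0, "tz": 0, "roll": 0},
])

```text
t: 42.75
eef_pos: [0.5935, -0.0281, 0.0376]
orientation: [-1.328, 1.128, 1.329]
ft_force: [-0.2, 1.2, -0.2]
finger_gap: 0.497
```

Emit:
apply_moves([
  {"tx": 0.003, "ty": 0, "tz": 0, "roll": 0},
  {"tx": 0, "ty": 0, "tz": 0, "roll": 0},
])

```text
t: 42.95
eef_pos: [0.5936, -0.0282, 0.0348]
orientation: [-1.328, 1.128, 1.329]
ft_force: [-0.4, 0.4, -0.6]
finger_gap: 0.5
```

Emit:
apply_moves([
  {"tx": 0, "ty": 0, "tz": 0, "roll": 0},
  {"tx": 0, "ty": 0, "tz": 0, "roll": 0},
  {"tx": 0, "ty": 0, "tz": 0, "roll": 0},
  {"tx": 0, "ty": 0, "tz": 0, "roll": 0},
  {"tx": 0, "ty": 0, "tz": 0, "roll": 0},
  {"tx": 0, "ty": 0, "tz": 0, "roll": 0},
  {"tx": -0.02, "ty": 0, "tz": 0, "roll": 0},
  {"tx": -0.03, "ty": 0, "tz": 0, "roll": 0},
  {"tx": -0.04, "ty": 0, "tz": 0, "roll": 0},
  {"tx": -0.04, "ty": 0, "tz": 0, "roll": 0},
], grip=0.0)

```text
t: 43.95
eef_pos: [0.5934, -0.0282, 0.1662]
orientation: [-1.328, 1.128, 1.33]
ft_force: [0.5, -0.0, -0.4]
finger_gap: 1.001
```

Emit:
apply_moves([
  {"tx": -0.03, "ty": 0.005, "tz": 0.035, "roll": 0},
  {"tx": -0.03, "ty": 0.005, "tz": 0.035, "roll": 0},
  {"tx": -0.02, "ty": 0.005, "tz": 0.035, "roll": 0},
  {"tx": -0.02, "ty": 0.005, "tz": 0.035, "roll": 0},
  {"tx": 0, "ty": 0.005, "tz": 0.04, "roll": 0},
  {"tx": 0, "ty": 0, "tz": 0, "roll": 8.5},
  {"tx": 0, "ty": 0, "tz": 0, "roll": 8.5},
  {"tx": 0, "ty": 0, "tz": 0, "roll": 8.5},
  {"tx": 0, "ty": 0, "tz": 0, "roll": 8.5},
  {"tx": 0, "ty": 0, "tz": 0, "roll": 8.5},
])

```text
t: 44.95
eef_pos: [0.5399, 0.1454, 0.2654]
orientation: [-0.769, 1.43, 0.769]
ft_force: [1.1, -0.5, 0.4]
finger_gap: 0.999
```

Emit:
apply_moves([
  {"tx": 0, "ty": 0, "tz": 0, "roll": 8.5},
  {"tx": 0, "ty": 0, "tz": 0, "roll": 8.5},
  {"tx": 0, "ty": 0, "tz": 0, "roll": 8.5},
  {"tx": 0, "ty": 0, "tz": 0, "roll": 8.5},
  {"tx": 0, "ty": 0, "tz": 0, "roll": 8.5},
  {"tx": 0, "ty": 0, "tz": 0, "roll": 5},
  {"tx": 0, "ty": 0, "tz": 0, "roll": 0},
])

```text
t: 45.65
eef_pos: [0.5399, 0.1453, 0.2654]
orientation: [-0.128, 1.567, 0.128]
ft_force: [-0.3, 0.1, -0.6]
finger_gap: 1.001
```

```bash
python3 - <<'E'
from h import *
t,Rm,o=tool();print(t.round(4),Rm.round(3).tolist(),o['t'])
ct,im=snap('top','top3.png'); cw,w=snap('wrist','w9.png'); cs,s=snap('scene','s9.png')
for c,i,n in((ct,im,'top'),(cw,w,'wrist')):
    hsv=cv2.cvtColor(i,cv2.COLOR_BGR2HSV)
    print(n,'orange',[(q,onz(c,*q[1],.03)[:2].round(3)) for q in blobs(cv2.inRange(hsv,(5,150,100),(23,255,255)),60)])
    print(n,'blue',[(q[0],onz(c,*q[1],.063)[:2].round(4)) for q in blobs(cv2.inRange(hsv,(105,120,60),(125,255,255)),100)])
a=cv2.resize(im[175:290,215:420],(400,224)); b=s[150:310,230:470]; 
cv2.imwrite('pics/v9.png',np.vstack([np.hstack([a,cv2.resize(b,(336,224))]),np.pad(cv2.resize(w[:260],(560,260)),((0,0),(0,176),(0,0)))]))
E
```

```text
[0.5399 0.1453 0.2654] [[0.0, -0.162, 0.987], [0.0, 0.987, 0.162], [-1.0, -0.0, 0.0]] 45.65
top orange []
top blue [([380, 66, 21, 13, 146], array([ 0.9861, -0.0447])), ([299, 209, 15, 19, 184], array([0.5371, 0.1984])), ([268, 213, 19, 18, 272], array([0.5263, 0.2812])), ([273, 242, 19, 19, 281], array([0.4413, 0.2652]))]
wrist orange [(([401, 0, 11, 13, 94], array([405.1,   4.8])), array([0.652, 0.386])), (([265, 257, 68, 38, 1781], array([297.6, 277.7])), array([0.588, 0.008])), (([440, 296, 35, 60, 898], array([461.2, 326.9])), array([ 0.863, -0.034])), (([88, 302, 24, 54, 443], array([ 95.9, 333.4])), array([ 0.285, -0.142]))]
wrist blue [([264, 47, 48, 53, 2038], array([0.5253, 0.283 ])), ([189, 48, 50, 54, 2098], array([0.4393, 0.2673])), ([264, 129, 45, 47, 1663], array([0.5388, 0.1938]))]
```

View pics/v9.png

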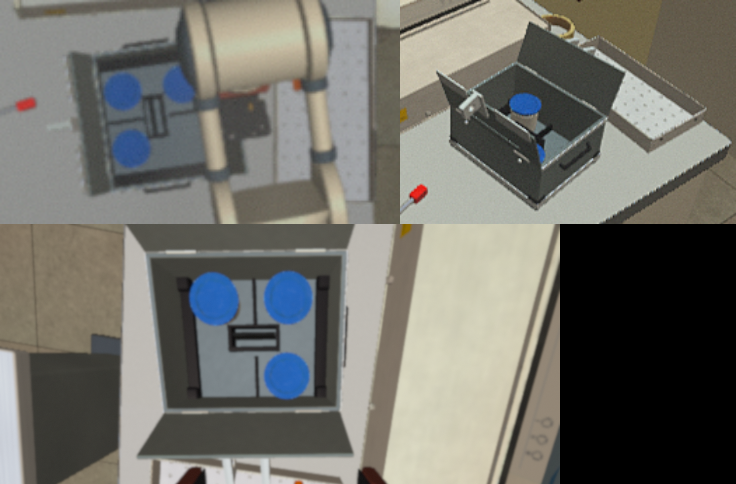

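Emit:
apply_moves([
  {"tx": 0, "ty": 0.0233, "tz": 0.0038, "roll": 0},
  {"tx": 0, "ty": 0.0233, "tz": 0.0038, "roll": 0},
  {"tx": 0.035, "ty": 0, "tz": 0, "roll": 0},
  {"tx": 0.04, "ty": 0, "tz": 0, "roll": 0},
  {"tx": 0.04, "ty": 0, "tz": 0, "roll": 0},
  {"tx": 0.04, "ty": 0, "tz": 0, "roll": 0},
  {"tx": 0.03, "ty": 0, "tz": 0, "roll": 0},
  {"tx": 0.015, "ty": 0, "tz": 0, "roll": 0},
  {"tx": 0, "ty": 0, "tz": 0, "roll": 0},
], grip=0.22)

```text
t: 46.7
eef_pos: [0.5385, 0.1921, 0.0629]
orientation: [-0.13, 1.571, 0.128]
ft_force: [-0.1, -0.5, 0.8]
finger_gap: 0.785
```

Emit:
apply_moves([
  {"tx": 0.01, "ty": 0, "tz": 0, "roll": 0},
  {"tx": 0.01, "ty": 0, "tz": 0, "roll": 0},
  {"tx": 0, "ty": 0, "tz": 0, "roll": 0},
])

```text
t: 47.0
eef_pos: [0.5396, 0.1925, 0.0447]
orientation: [-0.128, 1.568, 0.128]
ft_force: [-0.2, -0.0, -0.9]
finger_gap: 0.783
```

Emit:
apply_moves([
  {"tx": 0.01, "ty": 0, "tz": 0, "roll": 0},
  {"tx": 0.005, "ty": 0, "tz": 0, "roll": 0},
  {"tx": 0, "ty": 0, "tz": 0, "roll": 0},
])

```text
t: 47.3
eef_pos: [0.5392, 0.1924, 0.0292]
orientation: [-0.129, 1.569, 0.128]
ft_force: [-0.7, 0.1, 0.2]
finger_gap: 0.782
```

Emit:
apply_moves([
  {"tx": 0.003, "ty": 0, "tz": 0, "roll": 0},
  {"tx": 0, "ty": 0, "tz": 0, "roll": 0},
  {"tx": 0, "ty": 0, "tz": 0, "roll": 0},
  {"tx": 0, "ty": 0, "tz": 0, "roll": 0},
  {"tx": 0, "ty": 0, "tz": 0, "roll": 0},
], grip=1.0)

```text
t: 47.8
eef_pos: [0.5399, 0.1926, 0.0274]
orientation: [-0.128, 1.567, 0.128]
ft_force: [-0.2, -0.3, -0.3]
finger_gap: 0.647
```

Emit:
apply_moves([
  {"tx": -0.01, "ty": 0, "tz": 0, "roll": 0},
  {"tx": -0.02, "ty": 0, "tz": 0, "roll": 0},
  {"tx": -0.03, "ty": 0, "tz": 0, "roll": 0},
  {"tx": -0.04, "ty": 0, "tz": 0, "roll": 0},
  {"tx": -0.04, "ty": 0, "tz": 0, "roll": 0},
  {"tx": -0.04, "ty": 0, "tz": 0, "roll": 0},
  {"tx": -0.04, "ty": 0, "tz": 0, "roll": 0},
  {"tx": 0, "ty": 0, "tz": 0, "roll": 0},
])

```text
t: 48.6
eef_pos: [0.5414, 0.193, 0.256]
orientation: [-0.126, 1.555, 0.13]
ft_force: [0.1, 0.1, -0.6]
finger_gap: 0.65
```

Emit:
apply_moves([
  {"tx": 0, "ty": -0.0352, "tz": -0.014, "roll": 0},
  {"tx": 0, "ty": -0.0352, "tz": -0.014, "roll": 0},
  {"tx": 0, "ty": -0.0352, "tz": -0.014, "roll": 0},
  {"tx": 0, "ty": -0.0352, "tz": -0.014, "roll": 0},
  {"tx": 0, "ty": -0.0352, "tz": -0.014, "roll": 0},
  {"tx": 0, "ty": -0.0352, "tz": -0.014, "roll": 0},
  {"tx": 0, "ty": -0.0352, "tz": -0.014, "roll": 0},
  {"tx": 0.03, "ty": 0, "tz": 0, "roll": 0},
  {"tx": 0.04, "ty": 0, "tz": 0, "roll": 0},
  {"tx": 0.04, "ty": 0, "tz": 0, "roll": 0},
])

```text
t: 49.6
eef_pos: [0.4832, -0.0671, 0.1365]
orientation: [-0.128, 1.565, 0.127]
ft_force: [0.8, -0.7, -0.6]
finger_gap: 0.649
```

Emit:
apply_moves([
  {"tx": 0.04, "ty": 0, "tz": 0, "roll": 0},
  {"tx": 0.04, "ty": 0, "tz": 0, "roll": 0},
  {"tx": 0.02, "ty": 0, "tz": 0, "roll": 0},
  {"tx": 0.01, "ty": 0, "tz": 0, "roll": 0},
  {"tx": 0.005, "ty": 0, "tz": 0, "roll": 0},
  {"tx": 0, "ty": 0, "tz": 0, "roll": 0},
  {"tx": 0, "ty": 0, "tz": 0, "roll": 0},
])

```text
t: 50.3
eef_pos: [0.4842, -0.0667, 0.0238]
orientation: [-0.129, 1.564, 0.128]
ft_force: [-0.1, -0.5, -1.1]
finger_gap: 0.647
```

Emit:
apply_moves([
  {"tx": 0.0015, "ty": 0, "tz": 0, "roll": 0},
  {"tx": 0, "ty": 0, "tz": 0, "roll": 0},
])

```text
t: 50.5
eef_pos: [0.4843, -0.0668, 0.0229]
orientation: [-0.129, 1.564, 0.127]
ft_force: [-1.9, 0.0, 6.6]
finger_gap: 0.647
```

Emit:
apply_moves([
  {"tx": 0, "ty": 0, "tz": 0, "roll": 0},
  {"tx": 0, "ty": 0, "tz": 0, "roll": 0},
  {"tx": -0.01, "ty": 0, "tz": 0, "roll": 0},
  {"tx": -0.03, "ty": 0, "tz": 0, "roll": 0},
  {"tx": -0.04, "ty": 0, "tz": 0, "roll": 0},
  {"tx": -0.04, "ty": 0, "tz": 0, "roll": 0},
  {"tx": -0.04, "ty": 0, "tz": 0, "roll": 0},
  {"tx": -0.04, "ty": 0, "tz": 0, "roll": 0},
  {"tx": -0.025, "ty": 0, "tz": 0, "roll": 0},
], grip=0.26)

```text
t: 51.4
eef_pos: [0.4836, -0.0665, 0.2502]
orientation: [-0.129, 1.562, 0.127]
ft_force: [-0.5, -0.9, 0.1]
finger_gap: 0.742
```

Emit:
apply_moves([
  {"tx": 0, "ty": 0.0374, "tz": 0.0109, "roll": 0},
  {"tx": 0, "ty": 0.0374, "tz": 0.0109, "roll": 0},
  {"tx": 0, "ty": 0.0374, "tz": 0.0109, "roll": 0},
  {"tx": 0, "ty": 0.0374, "tz": 0.0109, "roll": 0},
  {"tx": 0, "ty": 0.0374, "tz": 0.0109, "roll": 0},
  {"tx": 0, "ty": 0.0374, "tz": 0.0109, "roll": 0},
  {"tx": 0, "ty": 0.0374, "tz": 0.0109, "roll": 0},
  {"tx": 0, "ty": 0.0374, "tz": 0.0109, "roll": 0},
  {"tx": 0, "ty": 0.0374, "tz": 0.0109, "roll": 0},
  {"tx": 0, "ty": 0, "tz": 0, "roll": 0},
], grip=0.22)

```text
t: 52.4
eef_pos: [0.5246, 0.2856, 0.2448]
orientation: [-0.131, 1.569, 0.133]
ft_force: [-0.4, -0.0, 0.2]
finger_gap: 0.782
```

```bash
python3 - <<'E'
from h import *
t,Rm,o=tool();print(t.round(4),o['finger_gap'])
ct,im=snap('top','top4.png'); cw,w=snap('wrist','w10.png')
for c,i,n in((ct,im,'top'),(cw,w,'wrist')):
    hsv=cv2.cvtColor(i,cv2.COLOR_BGR2HSV)
    print(n,'orange',[(q,onz(c,*q[1],.03)[:2].round(3)) for q in blobs(cv2.inRange(hsv,(5,150,100),(23,255,255)),60)])
    print(n,'blue',[(q[0],onz(c,*q[1],.06)[:2].round(4)) for q in blobs(cv2.inRange(hsv,(105,120,60),(125,255,255)),100)])
E
```

```text
[0.5246 0.2856 0.2448] 0.7818505568094939
top orange [(([359, 188, 23, 33, 372], array([369.7, 203.9])), array([0.59 , 0.006]))]
top blue [([380, 66, 21, 13, 148], array([ 0.9875, -0.0455])), ([387, 231, 18, 18, 266], array([ 0.4845, -0.0665])), ([273, 250, 19, 11, 144], array([0.4302, 0.2641]))]
wrist orange [(([389, 105, 13, 29, 259], array([395.2, 119.3])), array([0.652, 0.393])), (([406, 296, 28, 60, 775], array([422.7, 327. ])), array([0.774, 0.106])), (([129, 302, 20, 54, 444], array([136. , 332.8])), array([0.342, 0.024])), (([263, 372, 63, 7, 426], array([293.9, 375. ])), array([ 0.595, -0.014]))]
wrist blue [([187, 173, 47, 44, 1687], array([0.4388, 0.2665])), ([259, 172, 46, 44, 1652], array([0.5252, 0.282 ]))]
```

Emit:
apply_moves([
  {"tx": 0.03, "ty": -0.004, "tz": 0.001, "roll": 0},
  {"tx": 0.04, "ty": 0, "tz": 0, "roll": 0},
  {"tx": 0.04, "ty": 0, "tz": 0, "roll": 0},
  {"tx": 0.04, "ty": 0, "tz": 0, "roll": 0},
  {"tx": 0.03, "ty": 0, "tz": 0, "roll": 0},
  {"tx": 0, "ty": 0, "tz": 0, "roll": 0},
  {"tx": 0, "ty": 0, "tz": 0, "roll": 0},
])

```text
t: 53.2
eef_pos: [0.5271, 0.2768, 0.067]
orientation: [-0.127, 1.567, 0.127]
ft_force: [0.5, 0.0, 0.7]
finger_gap: 0.781
```

Emit:
apply_moves([
  {"tx": 0.01, "ty": 0, "tz": 0, "roll": 0},
  {"tx": 0.01, "ty": 0, "tz": 0, "roll": 0},
  {"tx": 0.01, "ty": 0, "tz": 0, "roll": 0},
  {"tx": 0.007, "ty": 0, "tz": 0, "roll": 0},
  {"tx": 0, "ty": 0, "tz": 0, "roll": 0},
])

```text
t: 53.7
eef_pos: [0.526, 0.2775, 0.027]
orientation: [-0.129, 1.57, 0.128]
ft_force: [-0.7, 0.4, -0.2]
finger_gap: 0.785
```

Emit:
apply_moves([
  {"tx": 0, "ty": 0, "tz": 0, "roll": 0},
  {"tx": 0, "ty": 0, "tz": 0, "roll": 0},
  {"tx": 0, "ty": 0, "tz": 0, "roll": 0},
  {"tx": 0, "ty": 0, "tz": 0, "roll": 0},
], grip=1.0)

```text
t: 54.1
eef_pos: [0.5271, 0.2779, 0.0292]
orientation: [-0.128, 1.566, 0.128]
ft_force: [0.3, -0.9, 0.1]
finger_gap: 0.648
```

Emit:
apply_moves([
  {"tx": -0.01, "ty": 0, "tz": 0, "roll": 0},
  {"tx": -0.02, "ty": 0, "tz": 0, "roll": 0},
  {"tx": -0.03, "ty": 0, "tz": 0, "roll": 0},
  {"tx": -0.04, "ty": 0, "tz": 0, "roll": 0},
  {"tx": -0.04, "ty": 0, "tz": 0, "roll": 0},
  {"tx": -0.04, "ty": 0, "tz": 0, "roll": 0},
  {"tx": -0.045, "ty": 0, "tz": 0, "roll": 0},
  {"tx": 0, "ty": 0, "tz": 0, "roll": 0},
])

```text
t: 54.9
eef_pos: [0.5284, 0.2785, 0.2634]
orientation: [-0.124, 1.554, 0.132]
ft_force: [-0.1, -0.2, 0.3]
finger_gap: 0.647
```

Emit:
apply_moves([
  {"tx": 0, "ty": -0.0372, "tz": -0.0122, "roll": 0},
  {"tx": 0, "ty": -0.0372, "tz": -0.0122, "roll": 0},
  {"tx": 0, "ty": -0.0372, "tz": -0.0122, "roll": 0},
  {"tx": 0, "ty": -0.0372, "tz": -0.0122, "roll": 0},
  {"tx": 0, "ty": -0.0372, "tz": -0.0122, "roll": 0},
  {"tx": 0, "ty": -0.0372, "tz": -0.0122, "roll": 0},
  {"tx": 0, "ty": -0.0372, "tz": -0.0122, "roll": 0},
  {"tx": 0.03, "ty": 0, "tz": 0, "roll": 0},
  {"tx": 0.04, "ty": 0, "tz": 0, "roll": 0},
  {"tx": 0.04, "ty": 0, "tz": 0, "roll": 0},
])

```text
t: 55.9
eef_pos: [0.4851, 0.0064, 0.1433]
orientation: [-0.128, 1.565, 0.127]
ft_force: [-0.1, 0.9, -0.4]
finger_gap: 0.649
```

Emit:
apply_moves([
  {"tx": 0.04, "ty": 0, "tz": 0, "roll": 0},
  {"tx": 0.04, "ty": 0, "tz": 0, "roll": 0},
  {"tx": 0.02, "ty": 0, "tz": 0, "roll": 0},
  {"tx": 0.01, "ty": 0, "tz": 0, "roll": 0},
  {"tx": 0, "ty": 0, "tz": 0, "roll": 0},
  {"tx": 0, "ty": 0, "tz": 0, "roll": 0},
])

```text
t: 56.5
eef_pos: [0.4858, 0.0069, 0.0354]
orientation: [-0.128, 1.565, 0.128]
ft_force: [1.2, 0.5, -0.3]
finger_gap: 0.648
```

Emit:
apply_moves([
  {"tx": 0.007, "ty": 0, "tz": 0, "roll": 0},
  {"tx": 0.003, "ty": 0, "tz": 0, "roll": 0},
  {"tx": 0, "ty": 0, "tz": 0, "roll": 0},
])

```text
t: 56.8
eef_pos: [0.4858, 0.0069, 0.0251]
orientation: [-0.129, 1.565, 0.128]
ft_force: [-1.2, -0.1, 3.4]
finger_gap: 0.644
```

Emit:
apply_moves([
  {"tx": 0.0015, "ty": 0, "tz": 0, "roll": 0},
  {"tx": 0, "ty": 0, "tz": 0, "roll": 0},
])

```text
t: 57.0
eef_pos: [0.4859, 0.0067, 0.025]
orientation: [-0.129, 1.564, 0.128]
ft_force: [-3.9, -0.4, 12.3]
finger_gap: 0.647
```

Emit:
apply_moves([
  {"tx": 0, "ty": 0, "tz": 0, "roll": 0},
  {"tx": 0, "ty": 0, "tz": 0, "roll": 0},
  {"tx": -0.01, "ty": 0, "tz": 0, "roll": 0},
  {"tx": -0.03, "ty": 0, "tz": 0, "roll": 0},
  {"tx": -0.04, "ty": 0, "tz": 0, "roll": 0},
  {"tx": -0.04, "ty": 0, "tz": 0, "roll": 0},
  {"tx": -0.04, "ty": 0, "tz": 0, "roll": 0},
  {"tx": -0.04, "ty": 0, "tz": 0, "roll": 0},
  {"tx": -0.025, "ty": 0, "tz": 0, "roll": 0},
], grip=0.26)

```text
t: 57.9
eef_pos: [0.4854, 0.007, 0.2515]
orientation: [-0.129, 1.563, 0.128]
ft_force: [0.4, 0.3, 0.1]
finger_gap: 0.742
```

Emit:
apply_moves([
  {"tx": 0, "ty": 0.0377, "tz": -0.0003, "roll": 0},
  {"tx": 0, "ty": 0.0377, "tz": -0.0003, "roll": 0},
  {"tx": 0, "ty": 0.0377, "tz": -0.0003, "roll": 0},
  {"tx": 0, "ty": 0.0377, "tz": -0.0003, "roll": 0},
  {"tx": 0, "ty": 0.0377, "tz": -0.0003, "roll": 0},
  {"tx": 0, "ty": 0.0377, "tz": -0.0003, "roll": 0},
  {"tx": 0, "ty": 0.0377, "tz": -0.0003, "roll": 0},
  {"tx": 0, "ty": 0, "tz": 0, "roll": 0},
  {"tx": 0, "ty": 0, "tz": 0, "roll": 0},
], grip=0.22)

```text
t: 58.8
eef_pos: [0.4397, 0.2674, 0.2474]
orientation: [-0.13, 1.567, 0.129]
ft_force: [-0.2, -1.1, 0.6]
finger_gap: 0.778
```

```bash
python3 - <<'E'
from h import *
t,Rm,o=tool();print(t.round(4),o['finger_gap'])
ct,im=snap('top','top5.png'); cw,w=snap('wrist','w11.png')
for c,i,n in((ct,im,'top'),(cw,w,'wrist')):
    hsv=cv2.cvtColor(i,cv2.COLOR_BGR2HSV)
    print(n,'blue',[(q[0],onz(c,*q[1],.06)[:2].round(4)) for q in blobs(cv2.inRange(hsv,(105,120,60),(125,255,255)),100)])
E
```

```text
[0.4397 0.2674 0.2474] 0.7784863301357176
top blue [([380, 66, 21, 13, 147], array([ 0.9875, -0.0452])), ([361, 230, 18, 18, 249], array([0.4852, 0.0103])), ([387, 231, 19, 18, 268], array([ 0.4845, -0.0668]))]
wrist blue [([258, 170, 46, 44, 1652], array([0.4398, 0.2666])), ([266, 369, 33, 8, 226], array([ 0.4853, -0.003 ]))]
```

Emit:
apply_moves([
  {"tx": 0.03, "ty": 0, "tz": 0, "roll": 0},
  {"tx": 0.04, "ty": 0, "tz": 0, "roll": 0},
  {"tx": 0.04, "ty": 0, "tz": 0, "roll": 0},
  {"tx": 0.04, "ty": 0, "tz": 0, "roll": 0},
  {"tx": 0.03, "ty": 0, "tz": 0, "roll": 0},
  {"tx": 0, "ty": 0, "tz": 0, "roll": 0},
  {"tx": 0, "ty": 0, "tz": 0, "roll": 0},
])

```text
t: 59.6
eef_pos: [0.4404, 0.2661, 0.0682]
orientation: [-0.127, 1.567, 0.127]
ft_force: [-0.0, 0.1, 0.7]
finger_gap: 0.777
```

Emit:
apply_moves([
  {"tx": 0.01, "ty": 0, "tz": 0, "roll": 0},
  {"tx": 0.01, "ty": 0, "tz": 0, "roll": 0},
  {"tx": 0.01, "ty": 0, "tz": 0, "roll": 0},
  {"tx": 0.01, "ty": 0, "tz": 0, "roll": 0},
  {"tx": 0, "ty": 0, "tz": 0, "roll": 0},
])

```text
t: 60.1
eef_pos: [0.4389, 0.2665, 0.0252]
orientation: [-0.129, 1.57, 0.127]
ft_force: [-1.0, 0.1, -0.4]
finger_gap: 0.78
```

Emit:
apply_moves([
  {"tx": 0, "ty": 0, "tz": 0, "roll": 0},
  {"tx": 0, "ty": 0, "tz": 0, "roll": 0},
  {"tx": 0, "ty": 0, "tz": 0, "roll": 0},
  {"tx": 0, "ty": 0, "tz": 0, "roll": 0},
], grip=1.0)

```text
t: 60.5
eef_pos: [0.4402, 0.2671, 0.0277]
orientation: [-0.128, 1.566, 0.128]
ft_force: [0.1, 0.1, -0.9]
finger_gap: 0.642
```

Emit:
apply_moves([
  {"tx": -0.01, "ty": 0, "tz": 0, "roll": 0},
  {"tx": -0.02, "ty": 0, "tz": 0, "roll": 0},
  {"tx": -0.03, "ty": 0, "tz": 0, "roll": 0},
  {"tx": -0.04, "ty": 0, "tz": 0, "roll": 0},
  {"tx": -0.04, "ty": 0, "tz": 0, "roll": 0},
  {"tx": -0.04, "ty": 0, "tz": 0, "roll": 0},
  {"tx": -0.045, "ty": 0, "tz": 0, "roll": 0},
  {"tx": 0, "ty": 0, "tz": 0, "roll": 0},
])

```text
t: 61.3
eef_pos: [0.4415, 0.2678, 0.2611]
orientation: [-0.124, 1.555, 0.132]
ft_force: [0.2, -0.1, 0.1]
finger_gap: 0.644
```

Emit:
apply_moves([
  {"tx": 0, "ty": -0.0357, "tz": -0.0099, "roll": 0},
  {"tx": 0, "ty": -0.0357, "tz": -0.0099, "roll": 0},
  {"tx": 0, "ty": -0.0357, "tz": -0.0099, "roll": 0},
  {"tx": 0, "ty": -0.0357, "tz": -0.0099, "roll": 0},
  {"tx": 0, "ty": -0.0357, "tz": -0.0099, "roll": 0},
  {"tx": 0, "ty": -0.0357, "tz": -0.0099, "roll": 0},
  {"tx": 0, "ty": -0.0357, "tz": -0.0099, "roll": 0},
  {"tx": 0, "ty": -0.0357, "tz": -0.0099, "roll": 0},
  {"tx": 0.03, "ty": 0, "tz": 0, "roll": 0},
  {"tx": 0.03, "ty": 0, "tz": 0, "roll": 0},
])

```text
t: 62.3
eef_pos: [0.4086, -0.029, 0.1927]
orientation: [-0.126, 1.564, 0.125]
ft_force: [-0.1, 0.3, -1.8]
finger_gap: 0.645
```

Emit:
apply_moves([
  {"tx": 0.04, "ty": 0, "tz": 0, "roll": 0},
  {"tx": 0.04, "ty": 0, "tz": 0, "roll": 0},
  {"tx": 0.04, "ty": 0, "tz": 0, "roll": 0},
  {"tx": 0.03, "ty": 0, "tz": 0, "roll": 0},
  {"tx": 0.015, "ty": 0, "tz": 0, "roll": 0},
  {"tx": 0, "ty": 0, "tz": 0, "roll": 0},
  {"tx": 0, "ty": 0, "tz": 0, "roll": 0},
])

```text
t: 63.0
eef_pos: [0.409, -0.0278, 0.0288]
orientation: [-0.129, 1.565, 0.128]
ft_force: [-0.7, -0.0, -0.2]
finger_gap: 0.647
```

Emit:
apply_moves([
  {"tx": 0.003, "ty": 0, "tz": 0, "roll": 0},
  {"tx": 0.0025, "ty": 0, "tz": 0, "roll": 0},
  {"tx": 0, "ty": 0, "tz": 0, "roll": 0},
])

```text
t: 63.3
eef_pos: [0.4088, -0.0277, 0.0224]
orientation: [-0.128, 1.566, 0.128]
ft_force: [0.9, -1.0, 0.4]
finger_gap: 0.647
```

```bash
cat >> h.py <<'E'
CC=np.array([.491,.2295]);TH=np.radians(9.5)
def case(x,y,z):
    return np.array([CC[0]+x*np.cos(TH)-y*np.sin(TH),CC[1]+x*np.sin(TH)+y*np.cos(TH),z])
def tocase(P):
    d=np.array(P[:2])-CC; return np.array([d[0]*np.cos(TH)+d[1]*np.sin(TH),-d[0]*np.sin(TH)+d[1]*np.cos(TH)])
E
python3 - <<'E'
from h import *
p=arm.camera_params('wrist');K=np.array(p['intrinsics'])
T=np.eye(4);T[:3,:3]=[[0.001,-0.987,-0.163],[0,-0.163,0.987],[-1,-0.001,0]];T[:3,3]=[.4889,.2312,.1273]
c=(K,T@np.array(p['T_tool_cam']))
for a in np.arange(1.5,2.25,.1):
    r=[]
    for s in(-1,1):
        L=[proj(c,case(x,s*(.082-.081*np.cos(a)),.104+.081*np.sin(a))) for x in(-.102,0,.06)]
        r.append([q.round(0).tolist() for q in L])
    print(round(a,2),r)
E
```

```text
1.5 [[[67.0, 55.0], [110.0, 300.0], [129.0, 403.0]], [[480.0, 53.0], [442.0, 299.0], [425.0, 402.0]]]
1.6 [[[45.0, 55.0], [93.0, 300.0], [113.0, 404.0]], [[502.0, 53.0], [459.0, 299.0], [441.0, 403.0]]]
1.7 [[[25.0, 55.0], [76.0, 299.0], [98.0, 403.0]], [[523.0, 54.0], [476.0, 298.0], [456.0, 401.0]]]
1.8 [[[7.0, 56.0], [61.0, 298.0], [84.0, 400.0]], [[541.0, 55.0], [491.0, 296.0], [470.0, 399.0]]]
1.9 [[[-8.0, 58.0], [48.0, 295.0], [72.0, 397.0]], [[557.0, 56.0], [504.0, 294.0], [482.0, 395.0]]]
2.0 [[[-21.0, 60.0], [37.0, 292.0], [62.0, 392.0]], [[569.0, 58.0], [516.0, 290.0], [493.0, 390.0]]]
2.1 [[[-29.0, 62.0], [28.0, 288.0], [53.0, 386.0]], [[578.0, 60.0], [524.0, 286.0], [501.0, 385.0]]]
2.2 [[[-35.0, 64.0], [22.0, 284.0], [47.0, 380.0]], [[584.0, 62.0], [531.0, 282.0], [508.0, 378.0]]]
```

Emit:
apply_moves([
  {"tx": 0.001, "ty": 0, "tz": 0, "roll": 0},
  {"tx": 0, "ty": 0, "tz": 0, "roll": 0},
  {"tx": -0.01, "ty": 0, "tz": 0, "roll": 0},
  {"tx": -0.03, "ty": 0, "tz": 0, "roll": 0},
  {"tx": -0.04, "ty": 0, "tz": 0, "roll": 0},
  {"tx": -0.04, "ty": 0, "tz": 0, "roll": 0},
  {"tx": -0.04, "ty": 0, "tz": 0, "roll": 0},
  {"tx": -0.02, "ty": 0, "tz": 0, "roll": 0},
], grip=0.26)

```text
t: 64.1
eef_pos: [0.4091, -0.0278, 0.2058]
orientation: [-0.129, 1.561, 0.127]
ft_force: [0.3, 0.1, 0.6]
finger_gap: 0.741
```

Emit:
apply_moves([
  {"tx": 0, "ty": 0.02, "tz": 0.0355, "roll": 0},
  {"tx": 0, "ty": 0.02, "tz": 0.0355, "roll": 0},
  {"tx": 0, "ty": 0.02, "tz": 0.0355, "roll": 0},
  {"tx": 0, "ty": 0.02, "tz": 0.0355, "roll": 0},
  {"tx": 0, "ty": 0.02, "tz": 0.0355, "roll": 0},
  {"tx": 0, "ty": 0, "tz": 0, "roll": 0},
  {"tx": 0.03, "ty": 0, "tz": 0, "roll": 0},
  {"tx": 0.03, "ty": 0, "tz": 0, "roll": 0},
  {"tx": 0.005, "ty": 0, "tz": 0, "roll": 0},
], grip=1.0)

```text
t: 65.0
eef_pos: [0.565, 0.0992, 0.1323]
orientation: [-0.129, 1.573, 0.128]
ft_force: [-0.6, -0.5, -0.9]
finger_gap: 0.007
```

```bash
python3 - <<'E'
from h import *
t,Rm,o=tool();print(t.round(4),o['finger_gap'],'case',tocase(t).round(4), np.degrees(np.arctan2(Rm[1,2],Rm[0,2])))
ct,im=snap('top','top6.png'); cw,w=snap('wrist','w12.png')
hsv=cv2.cvtColor(im,cv2.COLOR_BGR2HSV)
print('blue',[(q[0],onz(ct,*q[1],.06)[:2].round(4)) for q in blobs(cv2.inRange(hsv,(105,120,60),(125,255,255)),60)])
print('red',[(q,onz(ct,*q[1],.012)[:2].round(3)) for q in blobs((cv2.inRange(hsv,(0,150,80),(4,255,255))|cv2.inRange(hsv,(172,150,80),(180,255,255))),8)])
E
```

```text
[0.565  0.0992 0.1323] 0.007001506919938291 case [ 0.0515 -0.1407] 9.34815823607883
blue [([380, 66, 21, 13, 148], array([ 0.9875, -0.0449])), ([361, 230, 18, 18, 233], array([0.4844, 0.0088])), ([394, 231, 11, 18, 154], array([ 0.4856, -0.0764])), ([374, 255, 10, 9, 68], array([ 0.4236, -0.0187]))]
red [(([224, 226, 9, 5, 32], array([227.8, 228.2])), array([0.505, 0.434]))]
```

Emit:
apply_moves([
  {"tx": 0, "ty": 0.015, "tz": 0, "roll": 0},
  {"tx": 0, "ty": 0.015, "tz": 0, "roll": 0},
  {"tx": 0, "ty": 0.015, "tz": 0, "roll": 0},
  {"tx": -0.007, "ty": 0.0095, "tz": 0, "roll": 0},
  {"tx": -0.007, "ty": 0.0095, "tz": 0, "roll": 0},
  {"tx": 0.0045, "ty": 0.009, "tz": 0, "roll": 0},
  {"tx": 0.0045, "ty": 0.009, "tz": 0, "roll": 0},
  {"tx": 0, "ty": 0, "tz": 0, "roll": 0},
])

```text
t: 65.9
eef_pos: [0.5531, 0.182, 0.1395]
orientation: [-0.129, 1.569, 0.13]
ft_force: [0.3, -0.2, 0.6]
finger_gap: 0.008
```

Emit:
apply_moves([
  {"tx": 0.007, "ty": 0.007, "tz": 0, "roll": 0},
  {"tx": 0.007, "ty": 0.007, "tz": 0, "roll": 0},
  {"tx": 0.007, "ty": 0.0035, "tz": 0, "roll": 0},
  {"tx": 0.007, "ty": 0.0035, "tz": 0, "roll": 0},
  {"tx": 0.005, "ty": 0.003, "tz": 0, "roll": 0},
  {"tx": 0, "ty": 0, "tz": 0, "roll": 0},
  {"tx": 0, "ty": 0, "tz": 0, "roll": 0},
])

```text
t: 66.6
eef_pos: [0.5498, 0.2044, 0.1076]
orientation: [-0.128, 1.567, 0.128]
ft_force: [-0.2, 0.1, 0.6]
finger_gap: 0.005
```

Emit:
apply_moves([
  {"tx": 0.005, "ty": 0, "tz": 0, "roll": 0},
  {"tx": 0.003, "ty": 0, "tz": 0, "roll": 0},
  {"tx": 0, "ty": 0, "tz": 0, "roll": 0},
])

```text
t: 66.9
eef_pos: [0.5497, 0.2042, 0.0992]
orientation: [-0.128, 1.568, 0.128]
ft_force: [-0.6, 0.0, 0.1]
finger_gap: 0.004
```

Emit:
apply_moves([
  {"tx": 0.004, "ty": 0, "tz": 0, "roll": 0},
  {"tx": 0, "ty": 0, "tz": 0, "roll": 0},
])

```text
t: 67.1
eef_pos: [0.5497, 0.2043, 0.0952]
orientation: [-0.128, 1.568, 0.128]
ft_force: [-0.1, -0.6, -0.3]
finger_gap: 0.011
```

Emit:
apply_moves([
  {"tx": 0.003, "ty": 0, "tz": 0, "roll": 0},
  {"tx": 0, "ty": 0, "tz": 0, "roll": 0},
])

```text
t: 67.3
eef_pos: [0.5497, 0.2044, 0.0923]
orientation: [-0.128, 1.568, 0.128]
ft_force: [0.2, 0.2, -1.0]
finger_gap: 0.007
```

```bash
python3 - <<'E'
from h import *
t,Rm,o=tool();print(t.round(4),'case',tocase(t).round(4),o['ft_force'])
cs,s=snap('scene','s13.png'); cw,w=snap('wrist','w13.png')
cv2.imwrite('pics/v13.png',np.vstack([cv2.resize(s[140:310,220:470],(440,300)),cv2.resize(w[:340],(440,300-33))]))
E
```

```text
[0.5497 0.2044 0.0923] case [ 0.0538 -0.0345] [ 0.20342541  0.23279419 -1.04308439]
```

View pics/v13.png

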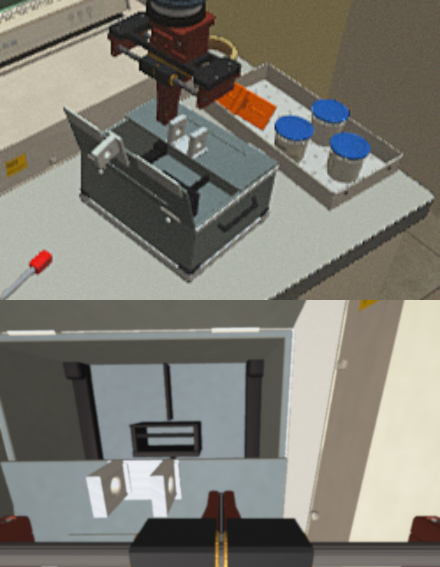

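Emit:
apply_moves([
  {"tx": 0.003, "ty": 0, "tz": 0, "roll": 0},
  {"tx": 0, "ty": 0, "tz": 0, "roll": 0},
])

```text
t: 67.6
eef_pos: [0.5501, 0.2045, 0.0901]
orientation: [-0.128, 1.566, 0.128]
ft_force: [-0.6, -0.4, 0.5]
finger_gap: 0.003
```

Emit:
apply_moves([
  {"tx": 0.003, "ty": 0, "tz": 0, "roll": 0},
  {"tx": 0, "ty": 0, "tz": 0, "roll": 0},
])

```text
t: 67.8
eef_pos: [0.5502, 0.2046, 0.0898]
orientation: [-0.128, 1.565, 0.129]
ft_force: [-5.9, -1.4, 12.7]
finger_gap: 0.006
```

Emit:
apply_moves([
  {"tx": 0.002, "ty": 0, "tz": 0, "roll": 0},
  {"tx": 0, "ty": 0, "tz": 0, "roll": 0},
])

```text
t: 68.0
eef_pos: [0.5503, 0.2046, 0.0897]
orientation: [-0.128, 1.564, 0.129]
ft_force: [-9.9, -3.1, 19.9]
finger_gap: 0.006
```

Emit:
apply_moves([
  {"tx": -0.025, "ty": 0, "tz": 0, "roll": 0},
  {"tx": -0.04, "ty": 0, "tz": 0, "roll": 0},
  {"tx": -0.04, "ty": 0, "tz": 0, "roll": 0},
  {"tx": -0.04, "ty": 0, "tz": 0, "roll": 0},
  {"tx": -0.025, "ty": 0.0, "tz": 0, "roll": 0},
  {"tx": 0, "ty": 0, "tz": 0, "roll": 0},
])

```text
t: 68.6
eef_pos: [0.5511, 0.2048, 0.2599]
orientation: [-0.127, 1.559, 0.13]
ft_force: [0.3, -0.3, -0.6]
finger_gap: 0.003
```

Emit:
apply_moves([
  {"tx": 0, "ty": 0.035, "tz": -0.0208, "roll": 0},
  {"tx": 0, "ty": 0.035, "tz": -0.0208, "roll": 0},
  {"tx": 0, "ty": 0.035, "tz": -0.0208, "roll": 0},
  {"tx": 0, "ty": 0.035, "tz": -0.0208, "roll": 0},
  {"tx": 0, "ty": 0.036, "tz": -0.0208, "roll": 0},
  {"tx": 0, "ty": 0, "tz": 0, "roll": 0},
  {"tx": 0.04, "ty": 0, "tz": 0, "roll": 0},
  {"tx": 0.04, "ty": 0, "tz": 0, "roll": 0},
  {"tx": 0.035, "ty": 0, "tz": 0, "roll": 0},
  {"tx": 0, "ty": 0, "tz": 0, "roll": 0},
])

```text
t: 69.6
eef_pos: [0.4163, 0.3584, 0.1319]
orientation: [-0.134, 1.578, 0.122]
ft_force: [-1.3, -0.8, 0.4]
finger_gap: 0.006
```

```bash
python3 - <<'E'
from h import *
t,Rm,o=tool();print(t.round(4),'case',tocase(t).round(4),o['ft_force'])
E
```

```text
[0.4163 0.3584 0.1319] case [-0.0524  0.1394] [-1.27578615 -0.79361614  0.36219146]
```

Emit:
apply_moves([
  {"tx": 0, "ty": -0.015, "tz": 0, "roll": 0},
  {"tx": 0, "ty": -0.015, "tz": 0, "roll": 0},
  {"tx": 0, "ty": -0.015, "tz": 0, "roll": 0},
  {"tx": -0.007, "ty": -0.0095, "tz": 0, "roll": 0},
  {"tx": -0.007, "ty": -0.0095, "tz": 0, "roll": 0},
  {"tx": 0.0045, "ty": -0.009, "tz": 0, "roll": 0},
  {"tx": 0.0045, "ty": -0.009, "tz": 0, "roll": 0},
  {"tx": 0, "ty": 0, "tz": 0, "roll": 0},
])

```text
t: 70.4
eef_pos: [0.4319, 0.2789, 0.1437]
orientation: [-0.128, 1.568, 0.126]
ft_force: [-0.2, -0.0, -0.2]
finger_gap: 0.004
```

Emit:
apply_moves([
  {"tx": 0.007, "ty": -0.007, "tz": 0, "roll": 0},
  {"tx": 0.007, "ty": -0.007, "tz": 0, "roll": 0},
  {"tx": 0.007, "ty": -0.0035, "tz": 0, "roll": 0},
  {"tx": 0.007, "ty": -0.0035, "tz": 0, "roll": 0},
  {"tx": 0.005, "ty": -0.003, "tz": 0, "roll": 0},
  {"tx": 0, "ty": 0, "tz": 0, "roll": 0},
  {"tx": 0, "ty": 0, "tz": 0, "roll": 0},
])

```text
t: 71.1
eef_pos: [0.4358, 0.2566, 0.1117]
orientation: [-0.128, 1.567, 0.128]
ft_force: [-1.4, 0.9, -0.2]
finger_gap: 0.004
```

Emit:
apply_moves([
  {"tx": 0.005, "ty": 0, "tz": 0, "roll": 0},
  {"tx": 0.005, "ty": 0, "tz": 0, "roll": 0},
  {"tx": 0, "ty": 0, "tz": 0, "roll": 0},
])

```text
t: 71.4
eef_pos: [0.4355, 0.2565, 0.1008]
orientation: [-0.129, 1.568, 0.128]
ft_force: [-0.2, -0.0, -0.4]
finger_gap: 0.005
```

Emit:
apply_moves([
  {"tx": 0.004, "ty": 0, "tz": 0, "roll": 0},
  {"tx": 0, "ty": 0, "tz": 0, "roll": 0},
])

```text
t: 71.6
eef_pos: [0.4357, 0.2565, 0.0972]
orientation: [-0.129, 1.568, 0.128]
ft_force: [-0.6, 0.5, -0.0]
finger_gap: 0.002
```

Emit:
apply_moves([
  {"tx": 0.004, "ty": 0, "tz": 0, "roll": 0},
  {"tx": 0, "ty": 0, "tz": 0, "roll": 0},
])

```text
t: 71.8
eef_pos: [0.4357, 0.2565, 0.0932]
orientation: [-0.129, 1.568, 0.128]
ft_force: [-1.1, -0.1, -1.3]
finger_gap: 0.008
```

Emit:
apply_moves([
  {"tx": 0.004, "ty": 0, "tz": 0, "roll": 0},
  {"tx": 0, "ty": 0, "tz": 0, "roll": 0},
])

```text
t: 72.0
eef_pos: [0.4361, 0.2567, 0.0901]
orientation: [-0.128, 1.566, 0.128]
ft_force: [-0.2, 0.3, 0.2]
finger_gap: 0.004
```

Emit:
apply_moves([
  {"tx": 0.002, "ty": 0, "tz": 0, "roll": 0},
  {"tx": 0, "ty": 0, "tz": 0, "roll": 0},
])

```text
t: 72.2
eef_pos: [0.4362, 0.2567, 0.0899]
orientation: [-0.128, 1.565, 0.129]
ft_force: [-3.9, -2.1, 10.3]
finger_gap: 0.009
```

```bash
python3 - <<'E'
from h import *
t,Rm,o=tool();print(t.round(4),'case',tocase(t).round(4),o['ft_force'])
E
```

```text
[0.4362 0.2567 0.0899] case [-0.0496  0.0359] [-3.85963531 -2.11168408 10.30462805]
```

Emit:
apply_moves([
  {"tx": -0.03, "ty": 0, "tz": 0, "roll": 0},
  {"tx": -0.04, "ty": 0, "tz": 0, "roll": 0},
  {"tx": 0, "ty": 0.035, "tz": 0.022, "roll": 0},
  {"tx": 0, "ty": 0.035, "tz": 0.022, "roll": 0},
  {"tx": 0, "ty": 0.035, "tz": 0.022, "roll": 0},
  {"tx": 0, "ty": 0.035, "tz": 0.022, "roll": 0},
  {"tx": 0, "ty": 0, "tz": 0, "roll": 0},
  {"tx": 0, "ty": 0, "tz": 0, "roll": 0},
], grip=0.4)

```text
t: 73.0
eef_pos: [0.4997, 0.4092, 0.156]
orientation: [-0.131, 1.569, 0.128]
ft_force: [1.2, 0.1, 0.8]
finger_gap: 0.597
```

```bash
python3 - <<'E'
from h import *
t,Rm,o=tool();print(t.round(4),Rm.round(4).tolist(),o['t'])
cw,w=snap('wrist','w14.png'); ct,im=snap('top','top14.png'); cs,s=snap('scene','s14.png')
for c,i,n in((cw,w,'wrist'),(ct,im,'top'),(cs,s,'scene')):
    hsv=cv2.cvtColor(i,cv2.COLOR_BGR2HSV)
    m=cv2.inRange(hsv,(0,170,90),(4,255,255))|cv2.inRange(hsv,(174,170,90),(180,255,255))
    for q in blobs(m,15 if n!='wrist' else 100):
        cnt=max(cv2.findContours(m[q[0][1]:q[0][1]+q[0][3],q[0][0]:q[0][0]+q[0][2]],0,1)[0],key=cv2.contourArea)
        print(n,q,onz(c,*q[1],.012)[:2].round(4),cv2.minAreaRect(cnt))
x,y=[int(v) for v in proj(cw,[.505,.445,.01])]
print(x,y); cr=w[max(0,y-60):y+60,max(0,x-60):x+60]
# shank: bright/edges - print grey map around
g=cv2.cvtColor(w,cv2.COLOR_BGR2GRAY)
np.set_printoptions(linewidth=250)
print(g[max(0,y-50):y+30:3,max(0,x-60):x+60:3])
E
```

```text
[0.4997 0.4092 0.156 ] [[-0.0023, -0.1637, 0.9865], [-0.002, 0.9865, 0.1637], [-1.0, -0.0016, -0.0026]] 73.0
wrist ([482, 37, 22, 36, 327], array([490.6,  55.3])) [0.6781 0.5843] ((8.210412979125977, 17.40021514892578), (36.91816711425781, 16.367822647094727), 72.75853729248047)
wrist ([281, 163, 16, 27, 332], array([288.6, 176.4])) [0.5036 0.4354] ((7.581080436706543, 13.486486434936523), (26.13943862915039, 13.1519193649292), 80.53767395019531)
scene ([147, 197, 12, 8, 45], array([152. , 200.9])) [0.9145 0.4935] ((4.948275566101074, 3.6206891536712646), (5.199469089508057, 11.698805809020996), 68.19859313964844)
scene ([150, 255, 9, 14, 53], array([153.8, 262. ])) [0.684  0.5743] ((3.9941182136535645, 6.923529624938965), (4.664005279541016, 14.425875663757324), 40.601295471191406)
scene ([237, 282, 12, 13, 91], array([243. , 287.6])) [0.4992 0.4356] ((6.0, 5.5), (7.77817440032959, 12.020814895629883), 45.0)
291 167
[[160 160 160 ... 160 160 161]
 [161 161 160 ... 161 161 161]
 [161 160 161 ... 160 160 161]
 ...
 [161 161 161 ... 161 160 161]
 [162 161 161 ... 161 161 161]
 [160 161 160 ... 160 160 161]]
```

```bash
python3 - <<'E'
from h import *
w=cv2.imread('pics/w14.png'); c=cam('wrist')
g=cv2.cvtColor(w,cv2.COLOR_BGR2GRAY).astype(int)
for r in range(96,196,5):
    x=np.flatnonzero(np.abs(g[r,240:340]-161)>10)+240
    print(r,x.tolist() if len(x)<40 else (x[0],x[-1],len(x)))
E
```

```text
96 []
101 []
106 [276, 277, 278, 279, 280]
111 [274, 275, 276, 277, 278, 279, 280, 281, 282]
116 [274, 275, 276, 277, 278, 279, 280, 281, 282, 283]
121 [275, 276, 277, 278, 279, 280, 281, 282, 283, 284]
126 [276, 277, 278, 279, 280, 281, 282, 283, 284, 285]
131 [277, 278, 279, 280, 281, 282, 283, 284, 285, 286]
136 [278, 279, 280, 281, 282, 283, 284, 285, 286]
141 [279, 280, 281, 282, 283, 284, 285, 286, 287]
146 [280, 281, 282, 283, 284, 285, 286, 287, 288]
151 [280, 281, 282, 283, 284, 285, 286, 287, 288, 289]
156 [281, 282, 283, 284, 285, 286, 287, 288, 289]
161 [282, 283, 284, 285, 286, 287, 288, 289, 290, 291, 292, 293]
166 [279, 280, 281, 282, 283, 284, 285, 286, 287, 288, 289, 290, 291, 292, 293, 294, 295]
171 [279, 280, 281, 282, 283, 284, 285, 286, 287, 288, 289, 290, 291, 292, 293, 294, 295, 296]
176 [280, 281, 282, 283, 284, 285, 286, 287, 288, 289, 290, 291, 292, 293, 294, 295, 296, 297]
181 [281, 282, 283, 284, 285, 286, 287, 288, 289, 290, 291, 292, 293, 294, 295, 296, 297, 298]
186 [282, 283, 284, 285, 286, 287, 288, 289, 290, 291, 292, 293, 294, 295, 296, 297, 298]
191 [284, 285, 286, 287, 288, 289, 290, 291, 292]
```

```bash
python3 - <<'E'
from h import *
c=cam('wrist')
tip=onz(c,278,105,.008);a=onz(c,279.5,121,.008);b=onz(c,284.8,151,.008);j=onz(c,286.5,163,.008);h=onz(c,288.8,176.5,.012);e=onz(c,291,190.5,.010)
for n,p in dict(tip=tip,a=a,b=b,j=j,head=h,end=e).items(): print(n,p.round(4))
d=a-b;print('dir',np.degrees(np.arctan2(d[1],d[0])),'tip-head',np.linalg.norm(tip[:2]-h[:2]),'dir2',np.degrees(np.arctan2(*(tip-h)[[1,0]])))
t,R_,o=tool()
for P in (h,): print('case coords off', R_.T@(np.append(P[:2],0)-np.append(t[:2],0)))
E
```

```text
tip [0.4814 0.5053 0.008 ]
a [0.4855 0.4898 0.008 ]
b [0.4961 0.4602 0.008 ]
j [0.5    0.4478 0.008 ]
head [0.5048 0.4341 0.012 ]
end [0.5099 0.4188 0.01  ]
dir 109.63948588526436 tip-head 0.07488640044998762 dir2 108.18015099057614
case coords off [1.68442053e-05 2.48947387e-02 8.95914783e-03]
```

Emit:
apply_moves([
  {"tx": 0.02, "ty": 0.0125, "tz": 0.0045, "roll": -4.5},
  {"tx": 0.02, "ty": 0.0118, "tz": 0.0054, "roll": -4.6},
  {"tx": 0.03, "ty": 0, "tz": 0, "roll": 0},
  {"tx": 0.03, "ty": 0, "tz": 0, "roll": 0},
  {"tx": 0.03, "ty": 0, "tz": 0, "roll": 0},
  {"tx": 0.02, "ty": 0, "tz": 0, "roll": 0},
  {"tx": 0, "ty": 0, "tz": 0, "roll": 0},
  {"tx": 0, "ty": 0, "tz": 0, "roll": 0},
])

```text
t: 73.95
eef_pos: [0.5051, 0.4343, 0.0094]
orientation: [-0.252, 1.555, 0.253]
ft_force: [0.1, 0.5, -0.0]
finger_gap: 0.599
```

Emit:
apply_moves([
  {"tx": 0.01, "ty": 0, "tz": 0, "roll": 0},
  {"tx": 0.004, "ty": 0, "tz": 0, "roll": 0},
  {"tx": 0, "ty": 0, "tz": 0, "roll": 0},
])

```text
t: 74.25
eef_pos: [0.5047, 0.4347, -0.0064]
orientation: [-0.253, 1.556, 0.253]
ft_force: [-0.1, -1.0, -0.4]
finger_gap: 0.603
```

```bash
python3 - <<'E'
from h import *
t,Rm,o=tool();print(t.round(4),'yaw',np.degrees(np.arctan2(Rm[1,2],Rm[0,2])),o['t'])
E
```

```text
[ 0.5047  0.4347 -0.0064] yaw 18.456897221469276 74.25
```

Emit:
apply_moves([
  {"tx": 0.004, "ty": 0, "tz": 0, "roll": 0},
  {"tx": 0, "ty": 0, "tz": 0, "roll": 0},
])

```text
t: 74.45
eef_pos: [0.5047, 0.4348, -0.0106]
orientation: [-0.253, 1.556, 0.253]
ft_force: [0.3, -0.5, 0.4]
finger_gap: 0.602
```

Emit:
apply_moves([
  {"tx": 0.003, "ty": 0, "tz": 0, "roll": 0},
  {"tx": 0, "ty": 0, "tz": 0, "roll": 0},
])

```text
t: 74.65
eef_pos: [0.5046, 0.4348, -0.0137]
orientation: [-0.253, 1.557, 0.253]
ft_force: [-0.2, -0.4, -0.5]
finger_gap: 0.604
```

Emit:
apply_moves([
  {"tx": 0.002, "ty": 0, "tz": 0, "roll": 0},
  {"tx": 0, "ty": 0, "tz": 0, "roll": 0},
])

```text
t: 74.85
eef_pos: [0.5047, 0.4348, -0.0155]
orientation: [-0.253, 1.556, 0.253]
ft_force: [-0.8, -0.1, 0.0]
finger_gap: 0.601
```

Emit:
apply_moves([
  {"tx": 0, "ty": 0, "tz": 0, "roll": 0},
  {"tx": 0, "ty": 0, "tz": 0, "roll": 0},
  {"tx": 0, "ty": 0, "tz": 0, "roll": 0},
  {"tx": 0, "ty": 0, "tz": 0, "roll": 0},
  {"tx": 0, "ty": 0, "tz": 0, "roll": 0},
  {"tx": 0, "ty": 0, "tz": 0, "roll": 0},
  {"tx": 0, "ty": 0, "tz": 0, "roll": 0},
], grip=1.0)

```text
t: 75.55
eef_pos: [0.5048, 0.4349, -0.0151]
orientation: [-0.253, 1.556, 0.253]
ft_force: [-0.6, -1.2, 0.2]
finger_gap: 0.182
```

Emit:
apply_moves([
  {"tx": -0.01, "ty": 0, "tz": 0, "roll": 0},
  {"tx": -0.02, "ty": 0, "tz": 0, "roll": 0},
  {"tx": -0.03, "ty": 0, "tz": 0, "roll": 0},
  {"tx": -0.04, "ty": 0, "tz": 0, "roll": 0},
  {"tx": -0.04, "ty": 0, "tz": 0, "roll": 0},
  {"tx": -0.04, "ty": 0, "tz": 0, "roll": 0},
  {"tx": -0.02, "ty": 0, "tz": 0, "roll": 0},
  {"tx": 0, "ty": 0, "tz": 0, "roll": 0},
])

```text
t: 76.35
eef_pos: [0.5061, 0.4359, 0.1907]
orientation: [-0.249, 1.548, 0.256]
ft_force: [-0.2, -0.4, -0.2]
finger_gap: 0.176
```

```bash
cat > pinrel.py <<'E'
from h import *
# pin in tool frame: head blob & shank line in wrist view
t,Rm,o=tool(); c,w=snap('wrist','pr.png'); hsv=cv2.cvtColor(w,cv2.COLOR_BGR2HSV)
m=cv2.inRange(hsv,(0,170,60),(4,255,255))|cv2.inRange(hsv,(174,170,60),(180,255,255))
print(t.round(4),'yaw %.2f'%np.degrees(np.arctan2(Rm[1,2],Rm[0,2])),o['finger_gap'],[q for q in blobs(m,60)])
g=cv2.cvtColor(w,cv2.COLOR_BGR2GRAY).astype(int)
for r in range(60,280,10): print(r,g[r,262:302:2].tolist())
E
python3 pinrel.py
```

```text
[0.5061 0.4359 0.1907] yaw 18.46 0.17578892994989023 [([455, 105, 14, 30, 190], array([460.7, 120.8])), ([266, 238, 31, 55, 1538], array([281.2, 265.8]))]
60 [155, 157, 156, 156, 157, 158, 156, 157, 157, 156, 157, 157, 156, 156, 157, 157, 156, 156, 157, 156]
70 [157, 157, 157, 157, 158, 157, 157, 157, 157, 156, 156, 158, 157, 157, 156, 157, 157, 157, 157, 158]
80 [157, 157, 157, 157, 157, 156, 158, 158, 158, 157, 156, 158, 157, 158, 157, 158, 157, 158, 157, 157]
90 [157, 158, 158, 158, 158, 158, 156, 157, 157, 157, 157, 158, 157, 158, 159, 157, 158, 157, 157, 158]
100 [158, 157, 158, 158, 157, 156, 157, 157, 156, 157, 156, 157, 157, 157, 158, 157, 157, 158, 158, 157]
110 [158, 158, 158, 157, 158, 158, 157, 158, 158, 158, 158, 157, 157, 158, 157, 158, 158, 158, 158, 157]
120 [158, 157, 158, 158, 158, 157, 158, 158, 157, 157, 157, 158, 157, 158, 158, 158, 158, 158, 157, 157]
130 [158, 158, 158, 158, 157, 157, 157, 145, 127, 136, 134, 123, 135, 157, 158, 158, 158, 158, 158, 158]
140 [158, 158, 157, 158, 157, 153, 124, 127, 138, 138, 139, 139, 129, 117, 149, 158, 158, 158, 158, 158]
150 
[... 593 characters left out ...]
1, 149, 158, 158, 158, 158, 159]
210 [158, 158, 158, 158, 158, 154, 129, 129, 138, 138, 138, 137, 122, 117, 151, 159, 157, 158, 157, 157]
220 [159, 158, 158, 156, 158, 156, 136, 129, 138, 137, 138, 136, 120, 115, 152, 159, 158, 157, 159, 158]
230 [158, 158, 158, 158, 158, 156, 136, 130, 138, 137, 137, 134, 118, 114, 152, 158, 157, 158, 157, 157]
240 [157, 157, 151, 93, 33, 31, 49, 81, 108, 111, 112, 105, 82, 50, 31, 32, 75, 145, 157, 156]
250 [26, 24, 33, 62, 87, 102, 103, 100, 97, 96, 93, 92, 89, 86, 83, 74, 55, 33, 23, 27]
260 [26, 17, 26, 60, 83, 97, 96, 94, 92, 89, 88, 86, 83, 80, 80, 68, 55, 30, 14, 28]
270 [18, 11, 32, 65, 82, 87, 88, 87, 85, 83, 83, 81, 79, 78, 75, 72, 65, 38, 16, 14]
```

Emit:
apply_moves([
  {"tx": 0, "ty": 0, "tz": 0, "roll": 8.25},
  {"tx": 0, "ty": 0, "tz": 0, "roll": 8.25},
  {"tx": 0, "ty": 0, "tz": 0, "roll": 8.25},
  {"tx": 0, "ty": 0, "tz": 0, "roll": 8.25},
  {"tx": 0, "ty": 0, "tz": 0, "roll": 8.25},
  {"tx": 0, "ty": 0, "tz": 0, "roll": 8.25},
  {"tx": 0, "ty": 0, "tz": 0, "roll": 8.25},
  {"tx": 0, "ty": 0, "tz": 0, "roll": 8.25},
  {"tx": 0, "ty": 0, "tz": 0, "roll": 8.25},
  {"tx": 0, "ty": 0, "tz": 0, "roll": 8.25},
])

```text
t: 77.4
eef_pos: [0.5041, 0.4343, 0.1816]
orientation: [0.871, 1.39, -0.878]
ft_force: [0.1, -0.6, -0.2]
finger_gap: 0.179
```

Emit:
apply_moves([
  {"tx": 0, "ty": 0, "tz": 0, "roll": 8.25},
  {"tx": 0, "ty": 0, "tz": 0, "roll": 8.25},
  {"tx": 0, "ty": -0.0247, "tz": 0.0306, "roll": 0},
  {"tx": 0, "ty": -0.0247, "tz": 0.0306, "roll": 0},
  {"tx": 0, "ty": -0.0247, "tz": 0.0306, "roll": 0},
  {"tx": 0, "ty": -0.0247, "tz": 0.0306, "roll": 0},
  {"tx": 0, "ty": -0.0247, "tz": 0.0306, "roll": 0},
  {"tx": 0, "ty": -0.0247, "tz": 0.0306, "roll": 0},
  {"tx": 0, "ty": -0.0247, "tz": 0.0306, "roll": 0},
  {"tx": 0, "ty": 0, "tz": 0, "roll": 0},
])

```text
t: 78.4
eef_pos: [0.3674, 0.1923, 0.183]
orientation: [1.086, 1.282, -1.091]
ft_force: [0.7, 0.6, -0.7]
finger_gap: 0.18
```

Emit:
apply_moves([
  {"tx": 0.015, "ty": 0, "tz": 0, "roll": 0},
  {"tx": 0, "ty": 0, "tz": 0, "roll": 0},
  {"tx": 0, "ty": 0, "tz": 0, "roll": 0},
])

```text
t: 78.7
eef_pos: [0.3691, 0.1956, 0.1679]
orientation: [1.084, 1.285, -1.089]
ft_force: [0.4, 0.4, -0.7]
finger_gap: 0.18
```

```bash
python3 - <<'E'
from h import *
t,Rm,o=tool();print(t.round(4),Rm.round(4).tolist(),'yaw %.2f'%np.degrees(np.arctan2(Rm[1,2],Rm[0,2])),tocase(t).round(4),o['finger_gap'],o['t'])
c,w=snap('wrist','w15.png'); ct,im=snap('top','top15.png'); cs,s=snap('scene','s15.png')
for P in[(-.022,-.014,.142),(.022,-.014,.142)]: print('lug top pred',P,[proj(k,case(*P)).round(1) for k in(c,ct,cs)])
a=cv2.resize(w[0:300,130:430],(600,600)); b=cv2.resize(s[180:270,270:320],(200,360))
cv2.imwrite('pics/v15.png',np.hstack([a,np.vstack([b,np.zeros((240,200,3),np.uint8)])]))
E
```

```text
[0.3691 0.1956 0.1679] [[-0.0033, 0.9862, 0.1652], [-0.0012, 0.1652, -0.9863], [-1.0, -0.0035, 0.0006]] yaw -80.49 [-0.1258 -0.0133] 0.17952454963991052 78.7
lug top pred (-0.022, -0.014, 0.142) [array([282. ,  81.2]), array([300.9, 240.3]), array([333. , 215.5])]
lug top pred (0.022, -0.014, 0.142) [array([282.,   1.]), array([298.6, 224.6]), array([318.7, 206.5])]
```

View pics/v15.png

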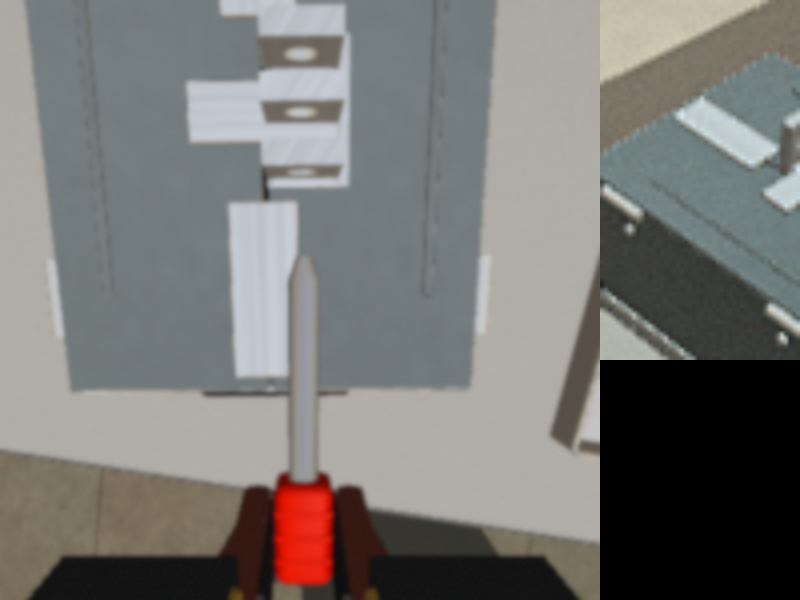

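```bash
python3 - <<'E'
from h import *
w=cv2.imread('pics/w15.png'); g=cv2.cvtColor(w,cv2.COLOR_BGR2GRAY).astype(int)
for r in (24,25,26,27,28,54,55,56,57,84,85,86,87): print(r,g[r,256:308:1].tolist())
# edges of shank
for r in (140,160,180,200,220): print(r,g[r,268:296].tolist())
E
```

```text
24 [120, 119, 117, 114, 109, 104, 100, 99, 100, 100, 101, 102, 103, 103, 102, 102, 107, 118, 132, 145, 153, 158, 163, 164, 164, 164, 163, 160, 155, 147, 136, 122, 110, 102, 101, 101, 102, 102, 103, 102, 102, 102, 103, 111, 137, 169, 186, 189, 175, 148, 129, 122]
25 [120, 119, 118, 114, 110, 104, 100, 101, 99, 101, 102, 102, 104, 103, 103, 108, 121, 139, 157, 170, 177, 181, 182, 183, 183, 182, 182, 181, 178, 169, 156, 138, 120, 107, 101, 101, 102, 102, 103, 102, 102, 103, 104, 114, 142, 174, 189, 188, 176, 148, 129, 123]
26 [120, 119, 119, 115, 113, 105, 102, 100, 100, 100, 101, 102, 102, 104, 104, 114, 134, 155, 171, 181, 186, 189, 190, 191, 190, 190, 190, 189, 185, 177, 163, 144, 126, 108, 101, 101, 102, 102, 103, 102, 102, 103, 105, 118, 148, 179, 191, 189, 175, 150, 130, 124]
27 [119, 119, 119, 114, 110, 105, 102, 100, 100, 101, 101, 101, 103, 103, 104, 115, 136, 157, 173, 182, 187, 189, 191, 190, 190, 191, 191, 190, 186, 175, 162, 144, 125, 107, 101, 102, 102, 102, 103, 103, 102, 103, 107, 121, 153, 181, 192, 190, 175, 148, 129, 123]
28 [120, 119, 118, 113, 109, 107, 102, 100, 10
[... 2340 characters left out ...]
 192, 172, 135, 114, 122, 135, 143, 145, 148, 150, 153, 153, 155, 154, 150, 143, 131, 120, 119, 119, 120, 120, 121, 120]
160 [203, 200, 198, 195, 190, 170, 133, 116, 125, 137, 145, 148, 151, 151, 153, 154, 157, 155, 152, 144, 131, 117, 115, 117, 118, 119, 119, 120]
180 [204, 203, 200, 197, 190, 170, 135, 117, 125, 138, 145, 149, 151, 152, 153, 155, 156, 155, 151, 142, 128, 117, 116, 118, 117, 117, 117, 117]
200 [173, 173, 174, 173, 168, 154, 130, 117, 127, 139, 147, 149, 150, 152, 153, 155, 156, 154, 149, 140, 136, 146, 164, 171, 173, 173, 173, 174]
220 [174, 174, 174, 174, 171, 160, 141, 124, 127, 141, 148, 151, 151, 152, 153, 156, 155, 153, 147, 138, 139, 153, 168, 174, 174, 173, 173, 173]
```

Emit:
apply_moves([
  {"tx": 0.02, "ty": 0, "tz": 0.0008, "roll": -0.65},
  {"tx": 0.02, "ty": 0, "tz": 0, "roll": 0},
  {"tx": 0.015, "ty": 0, "tz": 0, "roll": 0},
  {"tx": 0.008, "ty": 0, "tz": 0, "roll": 0},
  {"tx": 0, "ty": 0, "tz": 0, "roll": 0},
  {"tx": 0, "ty": 0, "tz": 0, "roll": 0},
])

```text
t: 79.45
eef_pos: [0.3699, 0.1946, 0.1075]
orientation: [1.079, 1.287, -1.078]
ft_force: [0.6, -0.3, -0.3]
finger_gap: 0.182
```

```bash
cat > al.py <<'E'
from h import *
t,Rm,o=tool();print(t.round(4),'yaw %.2f'%np.degrees(np.arctan2(Rm[1,2],Rm[0,2])),'tooly',Rm[:,1].round(4),tocase(t).round(4),round(o['finger_gap'],3),o['ft_force'].round(1),o['t'])
c,w=snap('wrist','al.png'); g=cv2.cvtColor(w,cv2.COLOR_BGR2GRAY).astype(int)
for x,z in((-.022,.128),(-.004,.128),(.014,.128)):
    print('pred',proj(c,case(x,-.014,z)).round(1))
for r in range(20,150,4): print(r,g[r,258:306:2].tolist())
E
python3 al.py
```

```text
[0.3699 0.1946 0.1075] yaw -79.89 tooly [9.845e-01 1.756e-01 8.000e-04] [-0.1252 -0.0145] 0.182 [ 0.6 -0.3 -0.3] 79.45
pred [282.1  67.5]
pred [282.5  25.6]
pred [282.9 -19.1]
20 [104, 105, 104, 103, 102, 102, 103, 105, 105, 105, 106, 107, 108, 105, 104, 102, 103, 106, 106, 105, 106, 106, 105, 102]
24 [104, 103, 103, 104, 102, 106, 128, 159, 179, 190, 195, 194, 192, 191, 183, 163, 133, 111, 107, 106, 105, 105, 104, 102]
28 [104, 104, 104, 104, 104, 113, 151, 179, 194, 200, 197, 197, 198, 197, 187, 168, 144, 117, 105, 105, 104, 104, 104, 103]
32 [104, 105, 104, 105, 103, 101, 103, 105, 110, 114, 120, 123, 123, 118, 111, 106, 105, 107, 106, 105, 105, 104, 103, 103]
36 [130, 129, 129, 129, 128, 128, 128, 129, 130, 129, 129, 129, 129, 130, 128, 129, 130, 130, 130, 131, 130, 130, 129, 128]
40 [198, 198, 197, 197, 197, 197, 198, 198, 198, 198, 198, 198, 198, 197, 198, 198, 198, 198, 199, 198, 198, 198, 198, 195]
44 [191, 189, 189, 191, 193, 192, 193, 196, 199, 198, 193, 190, 191, 192, 191, 192, 193, 194, 198, 196, 196, 195, 193, 190]
48 [188, 190, 192, 193, 192, 193, 196, 201, 196, 192, 19
[... 2477 characters left out ...]
 184, 130, 133, 140, 131, 120, 121, 121, 122, 122, 122, 123, 122, 123, 121]
132 [203, 204, 202, 199, 195, 199, 204, 205, 199, 160, 126, 146, 150, 145, 124, 119, 122, 121, 121, 122, 122, 122, 122, 121]
136 [204, 204, 202, 199, 195, 199, 205, 204, 180, 125, 138, 148, 151, 152, 138, 118, 121, 121, 121, 121, 121, 121, 121, 121]
140 [203, 204, 202, 199, 195, 198, 204, 200, 138, 123, 143, 149, 153, 155, 151, 133, 119, 121, 121, 120, 120, 121, 121, 121]
144 [203, 205, 202, 200, 196, 198, 204, 199, 132, 124, 144, 149, 153, 156, 152, 133, 120, 121, 121, 121, 121, 121, 120, 121]
148 [203, 204, 202, 201, 195, 199, 204, 199, 136, 125, 143, 150, 153, 156, 152, 134, 119, 121, 121, 121, 120, 121, 120, 120]
```

Emit:
apply_moves([
  {"tx": 0, "ty": 0, "tz": -0.0005, "roll": 0},
  {"tx": 0, "ty": 0, "tz": 0, "roll": 0},
  {"tx": 0, "ty": 0, "tz": 0, "roll": 0},
])

```text
t: 79.8
eef_pos: [0.3697, 0.195, 0.1073]
orientation: [1.079, 1.287, -1.078]
ft_force: [-0.9, -0.3, -0.4]
finger_gap: 0.179
```

Emit:
apply_moves([
  {"tx": 0.0025, "ty": 0, "tz": 0, "roll": 0},
  {"tx": 0, "ty": 0.008, "tz": 0, "roll": 0},
  {"tx": 0, "ty": 0.008, "tz": 0, "roll": 0},
  {"tx": 0, "ty": 0.006, "tz": 0, "roll": 0},
  {"tx": 0, "ty": 0, "tz": 0, "roll": 0},
  {"tx": 0, "ty": 0, "tz": 0, "roll": 0},
])

```text
t: 80.4
eef_pos: [0.3912, 0.1987, 0.1042]
orientation: [1.078, 1.288, -1.079]
ft_force: [-0.4, -0.3, -1.5]
finger_gap: 0.18
```

```bash
python3 al.py | awk 'NR<6|| ($1>=40)'
```

```text
[0.3912 0.1987 0.1042] yaw -79.90 tooly [ 9.845e-01  1.754e-01 -7.000e-04] [-0.1035 -0.0139] 0.18 [-0.4 -0.3 -1.5] 80.4
pred [282.8 114.2]
pred [283.2  74.6]
pred [283.6  32.3]
20 [192, 193, 196, 199, 199, 194, 191, 190, 190, 192, 191, 192, 194, 196, 198, 196, 196, 195, 192, 190, 191, 196, 197, 196]
40 [101, 101, 102, 103, 105, 104, 100, 103, 110, 119, 122, 125, 126, 126, 119, 112, 105, 101, 101, 102, 103, 103, 104, 103]
44 [123, 133, 144, 147, 148, 147, 146, 145, 147, 146, 145, 146, 147, 147, 147, 147, 147, 146, 146, 148, 148, 147, 141, 132]
48 [195, 193, 199, 204, 204, 204, 204, 203, 204, 204, 203, 202, 203, 204, 205, 204, 203, 205, 205, 206, 205, 203, 202, 200]
52 [205, 204, 202, 201, 200, 200, 200, 201, 201, 198, 195, 196, 200, 202, 200, 201, 202, 203, 204, 202, 199, 197, 200, 203]
56 [203, 201, 201, 201, 200, 201, 201, 200, 197, 196, 197, 201, 203, 201, 201, 202, 204, 204, 203, 199, 198, 202, 204, 204]
60 [201, 201, 200, 200, 201, 200, 200, 196, 195, 199, 202, 202, 201, 201, 203, 204, 205, 201, 198, 199, 203, 205, 204, 203]
64 [201, 201, 201, 201, 201, 198, 196, 196, 199, 202, 2
[... 1983 characters left out ...]
 121, 115, 134, 141, 132, 122, 124, 124, 124, 124, 124, 123, 123, 123, 122]
132 [141, 153, 156, 154, 152, 156, 158, 158, 153, 125, 125, 147, 151, 146, 125, 122, 123, 123, 123, 123, 123, 123, 124, 123]
136 [203, 205, 202, 200, 195, 199, 206, 205, 180, 125, 138, 148, 151, 152, 139, 120, 122, 122, 122, 123, 122, 123, 123, 122]
140 [203, 204, 203, 200, 197, 198, 205, 200, 137, 124, 144, 150, 153, 156, 151, 133, 120, 123, 122, 123, 122, 123, 122, 122]
144 [203, 204, 202, 200, 197, 199, 205, 199, 133, 125, 144, 150, 154, 157, 152, 134, 120, 122, 122, 122, 122, 122, 122, 122]
148 [203, 204, 203, 200, 196, 198, 206, 199, 137, 125, 145, 151, 154, 156, 152, 134, 119, 122, 122, 121, 121, 122, 122, 122]
```

Emit:
apply_moves([
  {"tx": 0, "ty": 0.004, "tz": -0.0005, "roll": 0},
  {"tx": 0, "ty": 0.004, "tz": 0, "roll": 0},
  {"tx": 0, "ty": 0.003, "tz": 0, "roll": 0},
  {"tx": 0, "ty": 0, "tz": 0, "roll": 0},
])

```text
t: 80.85
eef_pos: [0.4022, 0.2012, 0.1043]
orientation: [1.078, 1.287, -1.078]
ft_force: [-0.6, -0.2, -1.0]
finger_gap: 0.179
```

Emit:
apply_moves([
  {"tx": 0, "ty": 0.003, "tz": 0, "roll": 0},
  {"tx": 0, "ty": 0.003, "tz": 0, "roll": 0},
  {"tx": 0, "ty": 0, "tz": 0, "roll": 0},
])

```text
t: 81.15
eef_pos: [0.4081, 0.2022, 0.1041]
orientation: [1.078, 1.287, -1.078]
ft_force: [0.9, 0.2, -1.5]
finger_gap: 0.182
```

Emit:
apply_moves([
  {"tx": 0, "ty": 0.004, "tz": 0, "roll": 0},
  {"tx": 0, "ty": 0.004, "tz": 0, "roll": 0},
  {"tx": 0, "ty": 0, "tz": 0, "roll": 0},
])

```text
t: 81.45
eef_pos: [0.4162, 0.2036, 0.1041]
orientation: [1.078, 1.287, -1.078]
ft_force: [0.2, 0.1, -2.0]
finger_gap: 0.179
```

Emit:
apply_moves([
  {"tx": 0, "ty": 0.004, "tz": 0, "roll": 0},
  {"tx": 0, "ty": 0.004, "tz": 0, "roll": 0},
  {"tx": 0, "ty": 0, "tz": 0, "roll": 0},
])

```text
t: 81.75
eef_pos: [0.4241, 0.205, 0.1042]
orientation: [1.078, 1.287, -1.078]
ft_force: [0.6, -0.7, -2.3]
finger_gap: 0.18
```

Emit:
apply_moves([
  {"tx": 0, "ty": 0.004, "tz": 0, "roll": 0},
  {"tx": 0, "ty": 0.004, "tz": 0, "roll": 0},
  {"tx": 0, "ty": 0, "tz": 0, "roll": 0},
])

```text
t: 82.05
eef_pos: [0.432, 0.2065, 0.1043]
orientation: [1.079, 1.287, -1.078]
ft_force: [1.3, 0.2, -2.1]
finger_gap: 0.178
```

Emit:
apply_moves([
  {"tx": 0, "ty": 0.004, "tz": 0, "roll": 0},
  {"tx": 0, "ty": 0.004, "tz": 0, "roll": 0},
  {"tx": 0, "ty": 0, "tz": 0, "roll": 0},
])

```text
t: 82.35
eef_pos: [0.4399, 0.2079, 0.1043]
orientation: [1.079, 1.287, -1.078]
ft_force: [1.2, 0.1, -2.5]
finger_gap: 0.179
```

Emit:
apply_moves([
  {"tx": 0, "ty": 0.004, "tz": 0, "roll": 0},
  {"tx": 0, "ty": 0.004, "tz": 0, "roll": 0},
  {"tx": 0, "ty": 0, "tz": 0, "roll": 0},
])

```text
t: 82.65
eef_pos: [0.4478, 0.2093, 0.1042]
orientation: [1.079, 1.287, -1.078]
ft_force: [0.4, -0.3, -3.6]
finger_gap: 0.181
```

Emit:
apply_moves([
  {"tx": 0, "ty": 0.003, "tz": 0, "roll": 0},
  {"tx": 0, "ty": 0.002, "tz": 0, "roll": 0},
  {"tx": 0, "ty": 0, "tz": 0, "roll": 0},
])

```text
t: 82.95
eef_pos: [0.4524, 0.2101, 0.1043]
orientation: [1.078, 1.287, -1.078]
ft_force: [-0.7, -1.4, -2.9]
finger_gap: 0.178
```

```bash
python3 - <<'E'
from h import *
t,Rm,o=tool();print(t.round(4),tocase(t).round(4),o['ft_force'].round(1))
c,w=snap('wrist','hm.png'); hsv=cv2.cvtColor(w,cv2.COLOR_BGR2HSV); g=cv2.cvtColor(w,cv2.COLOR_BGR2GRAY).astype(int)
m=cv2.inRange(hsv,(0,150,60),(6,255,255))|cv2.inRange(hsv,(172,150,60),(180,255,255))
print(blobs(m,60))
for r in range(190,262,3): print(r,g[r,262:302:2].tolist())
E
```

```text
[0.4524 0.2101 0.1043] [-0.0413 -0.0127] [-0.7 -1.4 -2.9]
[([266, 244, 32, 48, 1420], array([281.4, 266.8]))]
190 [95, 95, 95, 94, 94, 97, 97, 102, 112, 116, 117, 117, 116, 109, 109, 101, 95, 94, 92, 93]
193 [160, 159, 158, 157, 156, 155, 156, 155, 155, 153, 153, 154, 156, 156, 155, 157, 159, 157, 156, 153]
196 [205, 204, 202, 201, 201, 201, 201, 200, 198, 196, 198, 202, 202, 202, 201, 204, 205, 202, 199, 199]
199 [204, 202, 201, 201, 201, 201, 200, 197, 196, 199, 202, 202, 201, 203, 204, 205, 202, 199, 200, 203]
202 [202, 201, 201, 201, 201, 200, 197, 196, 199, 203, 202, 201, 203, 204, 204, 201, 199, 200, 204, 205]
205 [201, 201, 202, 201, 200, 197, 196, 199, 203, 202, 202, 203, 205, 204, 201, 200, 201, 204, 205, 204]
208 [199, 200, 201, 200, 198, 196, 195, 197, 197, 197, 198, 200, 199, 195, 198, 201, 204, 205, 204, 202]
211 [141, 154, 168, 169, 169, 166, 140, 133, 152, 155, 157, 160, 153, 139, 162, 171, 172, 171, 170, 156]
214 [92, 91, 92, 90, 90, 90, 95, 126, 149, 151, 153, 156, 148, 118, 94, 92, 92, 93, 92, 92]
217 [93, 91, 90, 89, 93, 112, 114, 127, 148, 152, 153, 156, 148, 128,
[... 656 characters left out ...]
2, 193, 194, 193, 194, 196, 199, 198, 197, 196, 193, 192, 197]
241 [190, 191, 195, 195, 195, 190, 187, 188, 188, 189, 189, 191, 194, 193, 192, 190, 187, 189, 193, 193]
244 [79, 106, 138, 106, 100, 103, 105, 104, 104, 105, 105, 106, 106, 106, 106, 103, 95, 103, 100, 80]
247 [32, 39, 42, 51, 68, 77, 78, 83, 86, 88, 90, 91, 92, 94, 94, 87, 67, 45, 35, 33]
250 [32, 29, 32, 55, 71, 82, 86, 89, 92, 96, 96, 99, 103, 104, 105, 95, 72, 42, 25, 31]
253 [32, 27, 29, 55, 72, 81, 87, 88, 92, 95, 97, 99, 102, 105, 104, 93, 69, 38, 23, 30]
256 [32, 20, 35, 65, 78, 81, 84, 86, 90, 91, 93, 94, 94, 97, 94, 87, 76, 48, 22, 29]
259 [37, 19, 32, 61, 76, 82, 86, 87, 91, 93, 93, 95, 97, 98, 97, 90, 74, 44, 19, 27]
```

Emit:
apply_moves([
  {"tx": 0, "ty": 0.002, "tz": 0, "roll": 0},
  {"tx": 0, "ty": 0.001, "tz": 0, "roll": 0},
  {"tx": 0, "ty": 0, "tz": 0, "roll": 0},
])

```text
t: 83.3
eef_pos: [0.4551, 0.2106, 0.1043]
orientation: [1.078, 1.288, -1.078]
ft_force: [-1.2, -1.3, -2.3]
finger_gap: 0.177
```

Emit:
apply_moves([
  {"tx": 0, "ty": 0.0015, "tz": 0, "roll": 0},
  {"tx": 0, "ty": 0, "tz": 0, "roll": 0},
])

```text
t: 83.5
eef_pos: [0.4551, 0.2107, 0.1041]
orientation: [1.076, 1.29, -1.081]
ft_force: [-7.9, -1.4, -1.2]
finger_gap: 0.178
```

Emit:
apply_moves([
  {"tx": 0, "ty": 0.001, "tz": 0, "roll": 0},
  {"tx": 0, "ty": 0, "tz": 0, "roll": 0},
])

```text
t: 83.7
eef_pos: [0.4552, 0.2107, 0.104]
orientation: [1.075, 1.291, -1.082]
ft_force: [-10.7, -3.1, 0.6]
finger_gap: 0.179
```

Emit:
apply_moves([
  {"tx": 0, "ty": 0, "tz": 0, "roll": 0},
  {"tx": 0, "ty": 0, "tz": 0, "roll": 0},
  {"tx": 0, "ty": 0, "tz": 0, "roll": 0},
  {"tx": 0, "ty": 0, "tz": 0, "roll": 0},
  {"tx": -0.01, "ty": 0, "tz": 0, "roll": 0},
  {"tx": -0.03, "ty": 0, "tz": 0, "roll": 0},
  {"tx": -0.03, "ty": 0, "tz": 0, "roll": 0},
  {"tx": -0.03, "ty": 0, "tz": 0, "roll": 0},
  {"tx": 0, "ty": -0.02, "tz": 0, "roll": 0},
  {"tx": 0, "ty": 0, "tz": 0, "roll": 0},
], grip=0.5)

```text
t: 84.7
eef_pos: [0.4377, 0.2078, 0.207]
orientation: [1.081, 1.286, -1.075]
ft_force: [-0.4, 0.4, 0.1]
finger_gap: 0.498
```

```bash
python3 - <<'E'
from h import *
t,Rm,o=tool();print(t.round(4),tocase(t).round(4),o['ft_force'].round(1),o['t'],o['finger_gap'])
c,w=snap('wrist','fin.png'); hsv=cv2.cvtColor(w,cv2.COLOR_BGR2HSV); g=cv2.cvtColor(w,cv2.COLOR_BGR2GRAY).astype(int)
m=cv2.inRange(hsv,(0,150,60),(6,255,255))|cv2.inRange(hsv,(172,150,60),(180,255,255))
bl=max((q for q in blobs(m,60)),key=lambda q:q[0][4]); print(bl)
x,y,ww,h=bl[0]
for r,z in((y,.136),(y+h-1,.136)): print('head edge case',tocase(onz(c,x+ww/2,r,z)).round(4))
for r in range(max(0,y-80),y+6,3): print(r,g[r,x-8:x+ww+8:2].tolist())
# other objects
old=cv2.imread('pics/top0.png'); ct,im=snap('top','top16.png')
d=cv2.absdiff(im,old).max(2)
for n,b in dict(timer=(180,185,30,30),marker=(170,240,40,55),tape=(370,135,40,35)).items():
    print(n,int((d[b[1]:b[1]+b[3],b[0]:b[0]+b[2]]>40).sum()))
hs=cv2.cvtColor(im,cv2.COLOR_BGR2HSV)
print('blue',[(q[0],onz(ct,*q[1],.06)[:2].round(4)) for q in blobs(cv2.inRange(hs,(105,120,60),(125,255,255)),60)])
print('orange',[(q[0],onz(ct,*q[1],.03)[:2].round(4)) for q in blobs(cv2.inRange(hs,(5,150,100),(23,255,255)),60)])
E
```

```text
[0.4377 0.2078 0.207 ] [-0.0562 -0.0126] [-0.4  0.4  0.1] 84.7 0.497516233939013
([274, 183, 18, 30, 503], array([282.1, 197.2]))Traceback (most recent call last):
  File "<stdin>", line 6, in <module>
ValueError: too many values to unpack (expected 4)
```

```bash
python3 - <<'E'
from h import *
c=cam('wrist'); w=cv2.imread('pics/fin.png'); g=cv2.cvtColor(w,cv2.COLOR_BGR2GRAY).astype(int)
x,y,ww,h=274,183,18,30
for r,z in((y,.136),(y+h-1,.136)): print('head edge case',tocase(onz(c,x+ww/2,r,z)).round(4))
for r in range(y-70,y+6,3): print(r,g[r,x-8:x+ww+8:2].tolist())
old=cv2.imread('pics/top0.png'); ct,im=snap('top','top16.png')
d=cv2.absdiff(im,old).max(2)
for n,b in dict(timer=(180,185,30,30),marker=(170,240,40,55),tape=(370,135,40,35)).items():
    print(n,int((d[b[1]:b[1]+b[3],b[0]:b[0]+b[2]]>40).sum()))
hs=cv2.cvtColor(im,cv2.COLOR_BGR2HSV)
print('blue',[(q[0],onz(ct,*q[1],.06)[:2].round(4)) for q in blobs(cv2.inRange(hs,(105,120,60),(125,255,255)),60)])
print('orange',[(q[0],onz(ct,*q[1],.03)[:2].round(4)) for q in blobs(cv2.inRange(hs,(5,150,100),(23,255,255)),60)])
E
```

```text
head edge case [-0.0243 -0.0139]
head edge case [-0.0495 -0.0142]
113 [199, 205, 203, 199, 198, 200, 167, 138, 150, 146, 127, 126, 127, 127, 126, 125, 125]
116 [178, 183, 184, 181, 181, 178, 134, 142, 151, 153, 136, 124, 126, 127, 126, 125, 125]
119 [74, 90, 124, 126, 126, 123, 116, 142, 151, 155, 137, 124, 125, 125, 124, 124, 124]
122 [69, 101, 137, 135, 135, 132, 119, 143, 151, 154, 139, 133, 137, 136, 139, 143, 143]
125 [100, 158, 194, 197, 198, 194, 157, 162, 165, 167, 165, 190, 199, 200, 198, 195, 194]
128 [147, 193, 192, 191, 193, 195, 199, 195, 192, 192, 193, 197, 198, 197, 194, 194, 198]
131 [145, 189, 191, 194, 195, 199, 196, 192, 192, 193, 196, 198, 197, 193, 194, 197, 197]
134 [137, 188, 193, 195, 199, 196, 192, 192, 193, 195, 197, 197, 194, 194, 199, 197, 197]
137 [92, 147, 191, 203, 204, 196, 152, 155, 161, 163, 161, 194, 202, 204, 203, 198, 197]
140 [126, 151, 190, 194, 192, 185, 137, 145, 151, 154, 148, 183, 192, 190, 192, 188, 193]
143 [199, 200, 201, 200, 201, 194, 140, 145, 152, 154, 149, 190, 201, 200, 200, 194, 194]
146 [196, 189, 188, 188, 189, 183, 137, 145, 152
[... 892 characters left out ...]
3, 193, 194, 197, 199, 197, 194, 195, 198, 198]
179 [138, 181, 192, 194, 198, 197, 192, 192, 192, 195, 197, 197, 192, 195, 197, 196, 185]
182 [122, 135, 144, 137, 121, 124, 128, 130, 130, 133, 132, 130, 126, 141, 146, 145, 136]
185 [162, 165, 168, 143, 82, 85, 94, 97, 101, 105, 109, 106, 96, 119, 123, 123, 122]
188 [194, 201, 202, 170, 90, 83, 94, 98, 102, 106, 109, 105, 93, 115, 122, 122, 122]
timer 0
marker 0
tape 0
blue [([380, 66, 21, 13, 143], array([ 0.9872, -0.0449])), ([361, 230, 18, 18, 249], array([0.4852, 0.0103])), ([386, 231, 19, 18, 270], array([ 0.4845, -0.0665])), ([374, 255, 18, 18, 260], array([ 0.4117, -0.029 ]))]
orange [([359, 188, 23, 32, 370], array([0.59  , 0.0058]))]
```

```bash
python3 -c "
from rig import arm
print(arm.hand_in())"
```

```text
the job is handed in; nothing more can be done
None
```

The job is finished and handed in at about 85 s of the 210 s allowed. The order was: wedge out, jars out, inner flap down, outer flap down, pin home.

**Wedge:** Pinching the handle across x did not work. The fingers crept up the handle and slipped off, and the wedge did not rise. I then gripped the ends of the handle across y and rocked it along x, regripping once, until it came free. Lateral force stayed under about 15 N. The wedge now lies in the tray.

**Jars:** Three jars were present, and the fourth bay was empty. All three stand in the tray. The last top view shows their lids as full circles where I placed them.

**Flaps:** I pressed the inner flap down first, then the outer. Both stopped firmly at the same height, with the tool at z = 0.090 m.

**Pin:** I pushed it in from the case's -x end until it stopped at about 11 N. In the last wrist image, read as pixel values, the head shows no gap to the first lug. The shank is visible between the lugs and beyond the far one.

**Bystanders:** The timer, tape and marker areas are unchanged between the first and last top images.

**Two readings that disagreed:**
- The fingertips sit about 15–18 mm behind the reported TCP (tool centre point), not 17 mm ahead of it as the spec says. I worked from contact tests and camera views instead.
- The wrist camera read about 4 pixels off in rows in some views, so I aligned the pin by comparing it with the bores directly in the same image.

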